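# Refill the coin changer's magazine

## Task

Refill the coin changer: switch its isolator off first, then lift the handle end of the magazine's sliding lid over the stop lip, slide it clear and lay it aside, and put every coin roll on the counter into the blue magazine, all lying flat in one layer. Then slide the lid back into its grooves, fully home with its handle end down behind the lip, and only then switch the isolator on again. Do not knock over the bottles.

Things in the scene. Friction and masses are not known exactly. Their poses are not given: they have to be found in the camera images.
- toggle (a joint): Toggle of the isolator, rad. +0.5 = ON (leans to the isolator's +x end, green dot), -0.5 = OFF (leans to its -x end, red dot). It is a weighted over-centre toggle: pushed past the middle (0) it falls to the other end by itself and rests there; under 2 N at the knob moves it.
- toggle_knob (a point): Centre of the red cylindrical knob (22 mm across, 30 mm long along the toggle) at the toggle's end, 73 mm from its hinge; the bare steel rod below it is 9 mm thick.
- isolator: Grey isolator housing, fixed, 100 (x) x 64 (y) x 40 mm; origin at the centre of its underside. The toggle's hinge lies 47 mm above the origin, along the isolator's y; the toggle swings in its x-z plane.
- coin_box: Blue coin magazine, fixed, 226 (x) x 117 (y) x 64 mm; origin at the centre of its underside; its -x end is the front (brass lock, dark stop lip), out of which the lid slides. Inside 200 (x) x 90 (y) mm, floor 4 mm above the origin, 45 mm of room below the lid. The lid lies on ledges 49 mm above the origin, between side guides 105 mm apart.
- groove_mouth (a point): Point on the box at x = 0, y = 0, z = 49 mm (ledge height) of its frame, where the grooves begin. From here back to the rear stop face (x = 107 mm) roofs 11 mm above the ledges cover the lid's side edges (top of roofs 64 mm); the 5 mm lid has 6 mm of play in height. In front, x = -20 to 0, the roofs flare up (to 72 mm); farther forward it is open above.
- lip_top (a point): Middle of the top of the stop lip at the box's front: x = -110.5, y = 0, z = 54.5 mm in the box's frame. The lip is 5 mm thick and stands 5.5 mm above the ledges; the closed lid's front edge butts against its inner face at x = -108 mm.
- lid_handle (a point): Centre of the black bar handle on the lid: 60 mm long (lid x), 12 mm wide (lid y), 26 mm high (18 mm above the lid's underside, its foot at 5 mm, its top at 31 mm). It stands 62 mm in front (-x) of the lid's middle. Axes are the lid's, which are the box's when the lid is closed. The loose aluminium lid is 210 (x) x 100 (y) x 5 mm, 0.14 kg.
- lid_front (a point): Middle of the lid's front edge (-x end, the handle end), at its underside. Lid closed: at x = -105, y = 0, z = 49 mm in the box's frame, with about 2 mm of play.
- lid_rear (a point): Middle of the lid's rear edge (+x end), at its underside. Lid closed: at x = 105, y = 0, z = 49 mm in the box's frame. The lid is free of the grooves when this is in front of x = -20 mm.
- clear_spot (a point): A point on the counter, left of the box: the middle of a clear stretch (160 mm in x by 240 mm in y) where the lid can lie.
- roll_1_mid (a point): Centre of an orange paper roll of coins, lying on the counter: 25 mm across, 68 mm long along its own y, 25 mm high, 0.16 kg. None also if this roll is absent.
- roll_2_mid (a point): Centre of a cream paper roll of coins, lying on the counter: 25 mm across, 68 mm long along its own y, 25 mm high, 0.16 kg. None also if this roll is absent.
- roll_3_mid (a point): Centre of a blue paper roll of coins, lying on the counter: 25 mm across, 68 mm long along its own y, 25 mm high, 0.16 kg. None also if this roll is absent.
- water_bottle: Bystander: clear water bottle, 65 mm across, 207 mm high, standing at the back; origin at the centre of its underside.
- soap_bottle: Bystander: green soap bottle, 52 x 82 mm, 217 mm high, standing at the back; origin at the centre of its underside.
- slide_lid: The lid itself; origin at the middle of its underside, x towards its rear end.
Mind the look-alikes: they are no part of the job. What is shaped like the part that bears roll_1_mid but black is not meant.

How it is judged:
By the outcome, as a careful person would: the job done as asked, in the order asked, and still so for the second after the job is handed in, with the robot touching nothing.
Of roll_1, roll_2, roll_3 only 2 to 3 are there at a start; the rules pass over those that are not, and their reading is None.
At some moment in a run one of roll_1, roll_2, roll_3 may be knocked a few centimetres aside while the robot is not near it.
Once in a run the grip may slacken for a moment while it holds something.
It also fails if it takes over 208 s, if anything falls off the work surface, if the arm or the gripper's body presses on something with over 40 N, if the wrist force passes 120 N, or if a joint passes its speed limit or range.

## Robot

A 7-joint arm with a two-finger parallel gripper is mounted at the origin on a cart in front of the work surface, level with it; the furniture and walls round the work are solid. World frame = base frame: x ahead of the robot, y to its left, z up, the work surface at z = 0. Lengths are in m, angles in rad, forces in N, time in s.
With the tool pointing down it reaches from about 0.425 to 0.925 m from the base axis. Payload 6.8 kg.
Tool frame: the origin (TCP) lies at the very end of the fingers, on their centre line; the grasp point (between the pads) lies 19 mm behind it; z points along the fingers, y is the line along which they close (so a half turn about z gives the same grasp; the last joint's range is limited). The gripper opens to 85 mm and grips with 20 to 120 N. Pads are 22 mm wide; open, the fingers measure 114 mm over their backs; the gripper's body (76 mm by 85 mm) begins 54 mm behind the grasp point. The pads swing forward as they close: fully open they stand 13 mm farther back than shut.
Start: joints at [-1.257, 0.477, 0.022, 1.555, -0.011, 1.109, -0.083], TCP at [0.276, 0.616, 0.231] pointing down, gripper open.
Joint ranges: [-2.96, 2.96], [-0.34, 2.1], [-1.41, 1.46], [0.24, 2.44], [-1.37, 4.51], [0.17, 1.92], [-2.96, 2.96]. Speed limits (rad/s): [2.39, 2.39, 3.14, 3.14, 3.14, 3.14, 3.14].

## Interface

Orientations are given as a rotation vector (axis times angle).
In Python, from bench import get_obs, viewer, r gives the robot as it stands. The module is installed in compiled form; this text tells all that it offers.
- The arm moves only by the tool play_rows, never from a script. Its argument "commands" is a list that holds one entry, the list of rows, each a list of 5 numbers: the gripper's target within -1 to 1 (shut at 1, half-way at 0, fully open at -1), then the shift along the tool's x, y, z scaled (see below), then the turn about the tool's z scaled (see below). A call has 1 to 12 rows; each row is the pose to reach, as a shift and turn from the pose commanded when the call began, along the tool's axes at that moment; what a row does not reach only later rows make up. The controller multiplies each number of a shift by 0.2 m and each number of a turn by pi/2 rad. A row lasts 1/12 s, in which the tool goes at most 41.7 mm and 7.16 degrees, less where a joint would pass 70% of its speed; a pose out of reach is approached as far as the arm can. A call with a number of a shift or a turn outside -1 to 1 is refused whole. A call with a gripper value outside its range is refused whole. The fingers move at their own pace and stop on an object; "grip_force" is the grip in N (left out, the last holds). Time passes only in rows, so rows that repeat a pose let the fingers close. It gives the time, the measured TCP pose, the force, the opening and the grip force at its end, in the units of the state.
- get_obs(): the state, without advancing time (a new reading comes with each control period).
- viewer.grab_frame(name): name is "side" or "top" or "wrist"; returns a dict with "pixels" (480x640x3 uint8, red, green, blue), "fovy" (degrees; the focal length in pixels is half the picture's height over the tangent of half this angle, whatever the lens; pixels are square), "cx", "cy" (the principal point, pixels), "world_to_cam" (4x4, takes a point from world to camera coordinates); the wrist camera has in their place "hand_eye" (4x4, takes a point from camera to tool coordinates, whose origin is the TCP and whose axes are the flange's). Camera axes: x right, y up, looking along -z (the intrinsics and any distortion apply to the point x, -y, -z); pixel columns grow to the right and rows downward; lengths in m; the calibration is good to about 2 mm. A picture is of the moment at which its call begins: read the wrist's pose just before it. There is no depth.
- r.hand_in(): hands the job in; it is judged then, once.
Trained networks look in a picture, given as the dict that the camera call returned (one of the last four; its "shot" number tells which), for a name from the list of things; names that differ only in an ending like _2 or _b are one class to them, and where a whole thing is asked for, a point or a joint stands for the part that bears it (a point fixed in the world has none). Each returns a list of dicts, best first, with "score" (0 to 1); they miss things now and then, are a little off and sometimes report something else, mostly with a low value. They report only what shows in the picture. A call takes as long as a camera call. They do not tell look-alikes from the thing itself.
- viewer.trace(picture, thing): "pixels" (480x640 bool, what is visible of it) and "rect" ([left, top, right, bottom] in pixels, round what is visible of it).
The state is a dict: "clock": time; "joints": joint angles; "qvel": joint speeds; "tau": joint torques, N m; "tcp_pos": TCP position; "orientation": TCP orientation; "contact_force": force on the tool from outside, world axes, zero at the start; "moment": the same for the moment, N m; "grip_width": finger opening in m; "gripper_force": force on a finger pad.
Only numpy, scipy, OpenCV 4.12 (cv2) and the standard library are available. Lean on these libraries where they do the work, as an engineer would, in place of code of your own. Each camera call takes 0.05 s, during which the arm holds its last target. There are 200 camera calls.

## Working session

There is one attempt and no reset: what is moved stays moved. The work goes in short steps, Python scripts to look and compute and a tool call to move; the robot and the scene stay as the last step left them, time stands still between calls to the robot, and variables do not carry over. Pictures are saved under pics/ and viewed, at most 14 in all, crops included, and the job is handed in when it is done.

Besides the shell and the picture viewer there is one more tool, called after ">>>" by a JSON object that holds its "method" and its "body". play_rows: Moves the arm, as the interface text tells. Shifts and turns lie within -1 to 1; 1 stands for 0.2 m of shift or pi/2 rad of turn. Its arguments: {"type":"object","properties":{"commands":{"type":"array","items":{"type":"array","items":{"type":"array","items":{"type":"number","minimum":-1,"maximum":1}}}},"grip_force":{"type":"number"}},"required":["commands"]}

```bash
mkdir -p pics; ls; python3 - <<'E'
from bench import get_obs, viewer, r
import cv2
o=get_obs()
for k,v in o.items(): print(k,v)
for n in("side","top","wrist"):
    p=viewer.grab_frame(n); cv2.imwrite(f"pics/{n}0.png",p["pixels"][:,:,::-1])
    print(n,{k:v for k,v in p.items() if k!="pixels"})
E
```

```text
pics
clock 0.0
joints [-1.25707575  0.47781692  0.02231937  1.55649497 -0.01146333  1.10926032
 -0.08310223]
qvel [-0.00058266  0.00132381  0.00015214  0.00076031  0.00058002 -0.00036664
 -0.00101315]
tau [-5.43340939e-04 -5.96471894e+01  1.60779219e+00 -2.81185806e+01
  1.24882525e-02  9.70327703e-03  9.45342322e-06]
tcp_pos [0.27612572 0.61527601 0.23029566]
orientation [-6.57562828e-01 -3.07177090e+00  2.88612262e-03]
contact_force [ 0.77052465 -0.34088493  0.38479517]
moment [-0.05724913 -0.00369232  0.03146899]
gripper_force 0.0
grip_width 0.08544581785502307
side {'fovy': 52.02466235168604, 'cx': 320.72011995798016, 'cy': 237.07968109697194, 'world_to_cam': array([[-0.99771018,  0.06726725,  0.00703727,  0.5984067 ],
       [-0.03043187, -0.53940128,  0.84149876, -0.07255431],
       [ 0.06040122,  0.83935771,  0.54021322, -1.16065113],
       [ 0.        ,  0.        ,  0.        ,  1.        ]]), 'shot': 1}
top {'fovy': 44.4860580103295, 'cx': 314.81668496513174, 'cy': 242.39914489933832, 'world_to_cam': array([[ 9.50463218e-03, -9.99954654e-01, -5.93317915e-04,
         1.73698166e-02],
       [ 9.90412887e-01,  9.33216043e-03,  1.37823160e-01,
        -6.46630518e-01],
       [-1.37811373e-01, -1.89758815e-03,  9.90456675e-01,
        -1.50103054e+00],
       [ 0.00000000e+00,  0.00000000e+00,  0.00000000e+00,
         1.00000000e+00]]), 'shot': 2}
wrist {'fovy': 66.99900545344202, 'cx': 312.80161224569184, 'cy': 238.78448626666207, 'hand_eye': array([[ 2.73707601e-05,  9.53230915e-01,  3.02242983e-01,
         7.74946958e-02],
       [ 9.99999997e-01, -2.88767284e-06, -8.14514888e-05,
        -7.14693354e-04],
       [-7.67692984e-05,  3.02242985e-01, -9.53230912e-01,
        -1.43381567e-01],
       [ 0.00000000e+00,  0.00000000e+00,  0.00000000e+00,
         1.00000000e+00]]), 'shot': 3}
```

View pics/top0.png

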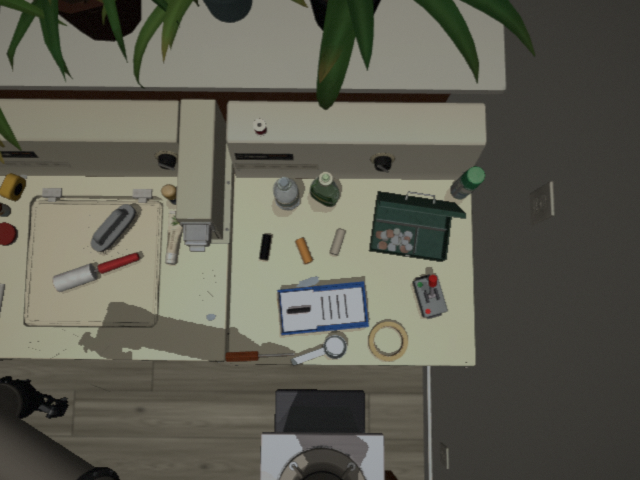

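View pics/side0.png

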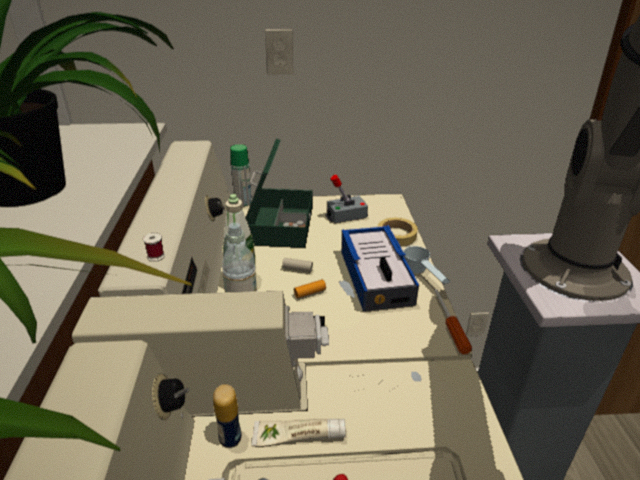

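Top view: the box is at (323,307) with its front (handle) to the left. Orange roll (303,250), cream roll (338,241), black look-alike (265,246), isolator (430,297) with its knob at (433,280). No blue roll shows. The side view agrees.

```bash
cat > lib.py <<'E'
from bench import get_obs, viewer, r
import numpy as np, cv2
from scipy.spatial.transform import Rotation as R
def tool():
    o=get_obs(); T=np.eye(4); T[:3,:3]=R.from_rotvec(o["orientation"]).as_matrix(); T[:3,3]=o["tcp_pos"]; return T
def shot(n):
    T=tool(); p=viewer.grab_frame(n)
    p["c2w"]=T@p["hand_eye"] if n=="wrist" else np.linalg.inv(p["world_to_cam"])
    p["f"]=240/np.tan(np.radians(p["fovy"]/2)); return p
def ray(p,uv):
    uv=np.atleast_2d(uv).astype(float)
    d=np.c_[(uv[:,0]-p["cx"])/p["f"],-(uv[:,1]-p["cy"])/p["f"],-np.ones(len(uv))]@p["c2w"][:3,:3].T
    return p["c2w"][:3,3],d
def at_z(p,uv,z):
    c,d=ray(p,uv); return c+d*((z-c[2])/d[:,2])[:,None]
def proj(p,X):
    X=np.atleast_2d(X); q=(X-p["c2w"][:3,3])@p["c2w"][:3,:3]
    return np.c_[p["cx"]-p["f"]*q[:,0]/q[:,2], p["cy"]+p["f"]*q[:,1]/q[:,2]]
def find(p,thing,k=3):
    out=[]
    for d in viewer.trace(p,thing)[:k]:
        m=d["pixels"].astype(np.uint8)
        if m.sum()<5: continue
        ys,xs=np.nonzero(m); rr=cv2.minAreaRect(np.c_[xs,ys].astype(np.float32))
        out.append(dict(score=d["score"],c=(xs.mean(),ys.mean()),rect=d["rect"],box=rr,n=len(xs),rgb=p["pixels"][ys,xs].mean(0),pixels=d["pixels"]))
    return out
def save(p,name): cv2.imwrite(f"pics/{name}.png",p["pixels"][:,:,::-1])
np.set_printoptions(precision=4,suppress=True)
E
python3 - <<'E'
from lib import *
p=shot("top")
for t,z in (("roll_1_mid",.0125),("coin_box",.06),("isolator",.04),("toggle_knob",.111),("slide_lid",.054),("lid_handle",.08),("water_bottle",.1),("soap_bottle",.1)):
    for d in find(p,t,4):
        w=at_z(p,cv2.boxPoints(d["box"]),z)
        print(t,round(d["score"],2),np.round(d["c"],1),at_z(p,d["c"],z)[0,:2],"corners",w[:,:2].round(3).tolist(),d["rgb"].round())
T=tool();print(T)
E
```

```text
roll_1_mid 0.81 [264.4 247.3] [0.6364 0.159 ] corners [[0.605, 0.174], [0.674, 0.169], [0.671, 0.144], [0.603, 0.149]] [25. 25. 23.]
roll_1_mid 0.74 [431.6 285.6] [ 0.5377 -0.2883] corners [[0.505, -0.275], [0.567, -0.28], [0.566, -0.302], [0.504, -0.297]] [97. 50. 49.]
roll_1_mid 0.53 [303.3 250.6] [0.6283 0.0542] corners [[0.656, 0.081], [0.667, 0.055], [0.601, 0.028], [0.59, 0.054]] [127.  94.  57.]
coin_box 0.93 [324.3 306.2] [ 0.479  -0.0024] corners [[0.52, 0.124], [0.547, -0.1], [0.43, -0.113], [0.403, 0.109]] [ 48.  68. 101.]
isolator 0.8 [429.3 295.8] [ 0.5093 -0.2765] corners [[0.554, -0.23], [0.572, -0.296], [0.465, -0.323], [0.447, -0.258]] [88. 81. 79.]
isolator 0.17 [285.3 193.3] [0.7789 0.1035] corners [[0.823, 0.137], [0.824, 0.07], [0.736, 0.069], [0.736, 0.136]] [100. 103.  99.]
toggle_knob 0.67 [431.8 285.2] [ 0.5321 -0.2695] corners [[0.555, -0.26], [0.555, -0.28], [0.503, -0.279], [0.503, -0.259]] [99. 48. 47.]
slide_lid 0.55 [320.8 308. ] [0.4744 0.0064] corners [[0.513, 0.114], [0.536, -0.096], [0.437, -0.106], [0.414, 0.102]] [148. 152. 155.]
lid_handle 0.59 [320.9 308.1] [0.4737 0.0064] corners [[0.514, 0.113], [0.531, -0.097], [0.431, -0.104], [0.414, 0.104]] [146. 149. 154.]
lid_handle 0.43 [431.7 285.9] [ 0.5325 -0.2754] corners [[0.56, -0.266], [0.56, -0.287], [0.502, -0.286], [0.502, -0.265]] [98. 49. 49.]
water_bottle 0.67 [286.2 193.6] [0.7646 0.098 ] corners [[0.801, 0.143], [0.818, 0.077], [0.731, 0.054], [0.713, 0.119]] [100. 102.  97.]
water_bottle 0.19 [431.8 284.5] [ 0.5348 -0.2717] corners [[0.559, -0.263], [0.559, -0.285], [0.503, -0.284], [0.503, -0.262]] [99. 47. 46.]
soap_bottle 0.61 [324.4 189.7] [0.7759 0.0001] corners [[0.777, 0.053], [0.832, 0.0], [0.773, -0.058], [0.719, -0.006]] [72. 80. 63.]
[[-0.9123  0.4094  0.      0.2764]
 [ 0.4094  0.9123  0.      0.6158]
 [-0.      0.     -1.      0.2313]
 [ 0.      0.      0.      1.    ]]
```

```bash
cat >> lib.py <<'E'
def plan(x,y,z,yaw=None,T=None):
    """scaled shift/turn from pose T (default current) to world x,y,z, tool-y yaw in deg"""
    T=tool() if T is None else T
    s=T[:3,:3].T@(np.array([x,y,z])-T[:3,3])/.2
    y0=np.degrees(np.arctan2(T[1,1],T[0,1]))
    t=0 if yaw is None else (y0-yaw+180)%360-180
    print("yaw now",y0.round(2),"shift",s.round(4),"turn",round(t/90,4),"n>=",int(np.ceil(max(np.linalg.norm(s)*.2/.0417,abs(t)/7.16))))
    Tn=np.eye(4); c,q=np.cos(np.radians(y0-t)),np.sin(np.radians(y0-t))
    Tn[:3,:3]=np.array([[-q,c,0],[c,q,0],[0,0,-1.]]); Tn[:3,3]=(x,y,z); return Tn
E
python3 - <<'E'
from lib import *
T=plan(.40,.46,.25,20)
T=plan(.48,.29,.25,7,T=T)
T=plan(.50,.10,.25,7,T=T)
T=plan(.50,-.05,.25,7,T=T)
E
```

```text
yaw now 65.83 shift [-0.8831 -0.4578 -0.0934] turn 0.5092 n>= 7
yaw now 20.0 shift [-0.9355  0.0852  0.    ] turn 0.1444 n>= 5
yaw now 7.0 shift [-0.9551 -0.0165  0.    ] turn 0.0 n>= 5
yaw now 7.0 shift [-0.7444 -0.0914  0.    ] turn 0.0 n>= 4
```

>>> {"method": "play_rows", "body": {"commands": [[[-1,-0.883,-0.458,-0.093,0.509],[-1,-0.883,-0.458,-0.093,0.509],[-1,-0.883,-0.458,-0.093,0.509],[-1,-0.883,-0.458,-0.093,0.509],[-1,-0.883,-0.458,-0.093,0.509],[-1,-0.883,-0.458,-0.093,0.509],[-1,-0.883,-0.458,-0.093,0.509]]]}}

```text
clock: 1.18
tcp_pos: [0.4026, 0.4574, 0.2507]
orientation: [1.817, 2.562, 0.002]
contact_force: [-0.8, 1.6, -1.0]
grip_width: 0.0852
gripper_force: 0.0
```

>>> {"method": "play_rows", "body": {"commands": [[[-1,-0.936,0.085,0,0.144],[-1,-0.936,0.085,0,0.144],[-1,-0.936,0.085,0,0.144],[-1,-0.936,0.085,0,0.144],[-1,-0.936,0.085,0,0.144],[-1,-0.936,0.085,0,0.144]]]}}

```text
clock: 1.68
tcp_pos: [0.4831, 0.2833, 0.2505]
orientation: [2.09, 2.342, -0.0]
contact_force: [0.3, -1.0, -0.1]
grip_width: 0.0855
gripper_force: 0.0
```

>>> {"method": "play_rows", "body": {"commands": [[[-1,-0.955,-0.016,0,0],[-1,-0.955,-0.016,0,0],[-1,-0.955,-0.016,0,0],[-1,-0.955,-0.016,0,0],[-1,-0.955,-0.016,0,0],[-1,-0.955,-0.016,0,0]]]}}

```text
clock: 2.18
tcp_pos: [0.5008, 0.094, 0.2504]
orientation: [2.089, 2.344, -0.0]
contact_force: [0.0, 0.3, -0.3]
grip_width: 0.0854
gripper_force: 0.0
```

>>> {"method": "play_rows", "body": {"commands": [[[-1,-0.744,-0.091,0,0],[-1,-0.744,-0.091,0,0],[-1,-0.744,-0.091,0,0],[-1,-0.744,-0.091,0,0],[-1,-0.744,-0.091,0,0],[-1,-0.744,-0.091,0,0]]]}}

```text
clock: 2.68
tcp_pos: [0.5008, -0.0503, 0.2501]
orientation: [2.083, 2.352, 0.001]
contact_force: [0.1, 0.3, -0.6]
grip_width: 0.0855
gripper_force: 0.0
```

```bash
python3 - <<'E'
from lib import *
p=shot("wrist"); save(p,"w1"); print(tool()); print(get_obs()["contact_force"],get_obs()["clock"])
for t,z in (("roll_1_mid",.0125),("coin_box",.06),("isolator",.04),("toggle_knob",.111),("slide_lid",.054),("lid_handle",.08)):
    for d in find(p,t,4):
        w=at_z(p,cv2.boxPoints(d["box"]),z)
        print(t,round(d["score"],2),np.round(d["c"],1),at_z(p,d["c"],z)[0,:2],"corners",w[:,:2].round(3).tolist(),d["rgb"].round())
E
```

```text
[[-0.1234  0.9924  0.0003  0.5009]
 [ 0.9924  0.1234  0.0007 -0.0488]
 [ 0.0007  0.0004 -1.      0.25  ]
 [ 0.      0.      0.      1.    ]]
[0.5509 0.2564 0.1157] 2.7333
roll_1_mid 0.85 [453.  111.9] [0.628  0.0541] corners [[0.586, 0.051], [0.656, 0.08], [0.67, 0.058], [0.599, 0.028]] [210. 142.  55.]
coin_box 0.67 [288.6 140.9] [0.4715 0.009 ] corners [[0.409, -0.12], [0.405, 0.108], [0.519, 0.119], [0.55, -0.106]] [ 59.  89. 139.]
isolator 0.8 [297.5 384.9] [ 0.5085 -0.2657] corners [[0.449, -0.238], [0.549, -0.21], [0.575, -0.309], [0.467, -0.34]] [118. 114. 113.]
toggle_knob 0.75 [301.6 409.2] [ 0.512  -0.2346] corners [[0.497, -0.226], [0.505, -0.218], [0.527, -0.248], [0.519, -0.257]] [131. 120. 124.]
lid_handle 0.35 [289.6 129.9] [0.4726 0.0189] corners [[0.425, -0.098], [0.419, 0.096], [0.509, 0.106], [0.535, -0.087]] [213. 206. 209.]
```

View pics/w1.png

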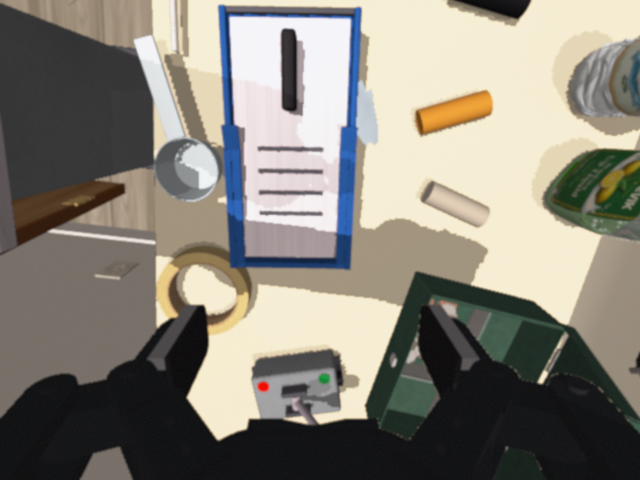

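```bash
python3 - <<'E'
from lib import *
p=shot("wrist")
ang=lambda a,b: np.degrees(np.arctan2(*(b-a)[1::-1]))
d=at_z(p,[(263,386),(323.5,378.5),(251,366),(338,350)],.04)[:,:2]; print("iso",d,ang(d[0],d[1]),ang(d[2],d[3]))
im=p["pixels"].astype(int)
# lid handle: black blob in box area
g=im.sum(2); m=np.zeros(g.shape,np.uint8); m[15:125,255:330]=(g[15:125,255:330]<150)
ys,xs=np.nonzero(m); rr=cv2.minAreaRect(np.c_[xs,ys].astype(np.float32)); print("handle px",rr)
top=at_z(p,cv2.boxPoints(rr),.08); print(top[:,:2], at_z(p,rr[0],.08))
b=at_z(p,[(230,268),(350,268),(220,7),(360,9)],.064)[:,:2];print("box",b,ang(b[0],b[1]),ang(b[2],b[3]),ang(b[2],b[0]),ang(b[3],b[1]))
# stripes on lid
for t in [((258,149),(324,149)),((260,171.5),(323,171.5)),((260,192.5),(323,192.5)),((260,213),(323,213))]:
    s=at_z(p,t,.054)[:,:2]; print(s.mean(0),ang(s[0],s[1]))
for z,uv in((.0125,(455,112)),(.0125,(455,203))):print(at_z(p,uv,z))
E
```

```text
iso [[ 0.4694 -0.2705]
 [ 0.5383 -0.2512]
 [ 0.4533 -0.2446]
 [ 0.5494 -0.211 ]] 15.609602505931479 19.28919310715511
handle px ((289.5, 71.5), (79.0, 13.0), 90.0)
[[0.4595 0.0913]
 [0.4694 0.0926]
 [0.4758 0.0357]
 [0.4653 0.0344]] [[0.4674 0.0643 0.08  ]]
box [[ 0.4271 -0.1159]
 [ 0.5435 -0.1012]
 [ 0.4066  0.1058]
 [ 0.5169  0.1184]] 7.181569916486515 6.47918369438205 -84.7194553691413 -83.09222059199082
[0.4737 0.0034] 7.187857092439545
[ 0.4763 -0.0167] 7.186762936808575
[ 0.4784 -0.0362] 7.1857044474026255
[ 0.4805 -0.056 ] 7.1846345461700105
[[0.6291 0.0563 0.0125]]
[[ 0.6514 -0.0334  0.0125]]
```

```bash
python3 - <<'E'
from lib import *
p=shot("top"); q=shot("side")
for s,(a,b,c,d) in ((p,(265,300,415,445)),(q,(165,215,310,370))):
    im=s["pixels"][a:b,c:d].astype(int); m=((im[...,0]>90)&(im[...,0]>2*im[...,1])).astype(np.uint8)
    n,l,st,ce=cv2.connectedComponentsWithStats(m)
    i=1+st[1:,4].argmax(); uv=ce[i]+(c,a); s["uv"]=uv; print(st[i],uv,at_z(s,uv,.111))
A=[];b=[]
for s in(p,q):
    c,d=ray(s,s["uv"]); d=d[0]/np.linalg.norm(d); P=np.eye(3)-np.outer(d,d); A.append(P); b.append(P@c)
X=np.linalg.lstsq(np.vstack(A),np.hstack(b),rcond=None)[0]; print("knob",X)
plan(X[0]-.02,X[1],.2,15)
E
```

```text
[14 10  8 12 76] [432.7368 280.25  ] [[ 0.5446 -0.272   0.111 ]]
[20  9 12 12 70] [335.8571 179.5143] [[ 0.5421 -0.2735  0.111 ]]
knob [ 0.5434 -0.2716  0.1121]
yaw now 7.11 shift [-1.1164 -0.0244  0.2492] turn -0.0877 n>= 6
```

>>> {"method": "play_rows", "body": {"commands": [[[-1,-1,-0.02,0,-0.088],[-1,-1,-0.02,0,-0.088],[-1,-1,-0.02,0,-0.088],[-1,-1,-0.02,0,-0.088],[-1,-1,-0.02,0,-0.088],[-1,-1,-0.02,0,-0.088],[-1,-1,-0.02,0,-0.088]]]}}

```text
clock: 3.77
tcp_pos: [0.5204, -0.2521, 0.2498]
orientation: [1.919, 2.486, -0.002]
contact_force: [-1.0, 0.8, 0.8]
grip_width: 0.0856
gripper_force: 0.0
```

```bash
python3 - <<'E'
from lib import *
print(tool())
T=plan(.527,-.276,.25,15)
u=np.array([.966,.259]); h=np.array([.5096,-.2807])
plan(*(h+.018*u),.083,15)
plan(*(h-.042*u),.083,15)
E
```

```text
[[-0.2532  0.9674 -0.0004  0.5204]
 [ 0.9674  0.2532 -0.0014 -0.2521]
 [-0.0013 -0.0008 -1.      0.2498]
 [ 0.      0.      0.      1.    ]]
yaw now 14.67 shift [-0.1241  0.0016 -0.0007] turn -0.0037 n>= 1
yaw now 14.67 shift [-0.1232  0.0022  0.8343] turn -0.0037 n>= 5
yaw now 14.67 shift [-0.125  -0.2979  0.8345] turn -0.0037 n>= 5
```

>>> {"method": "play_rows", "body": {"commands": [[[-1,-0.124,0.002,0,0],[-1,-0.124,0.002,0.2,0],[-1,-0.124,0.002,0.4,0],[-1,-0.124,0.002,0.6,0],[-1,-0.124,0.002,0.75,0],[-1,-0.124,0.002,0.835,0],[-1,-0.124,0.002,0.835,0]]]}}

```text
clock: 4.35
tcp_pos: [0.5258, -0.2693, 0.0787]
orientation: [-1.905, -2.488, 0.002]
contact_force: [-0.2, 0.5, 1.1]
grip_width: 0.0853
gripper_force: 0.0
```

>>> {"method": "play_rows", "body": {"commands": [[[-1,0,-0.03,0,0],[-1,0,-0.08,0,0],[-1,0,-0.13,0,0],[-1,0,-0.18,0,0],[-1,0,-0.23,0,0],[-1,0,-0.28,0,0],[-1,0,-0.3,0,0],[-1,0,-0.3,0,0],[-1,0,-0.3,0,0]]]}}

```text
clock: 5.1
tcp_pos: [0.47, -0.2884, 0.083]
orientation: [1.913, 2.491, 0.001]
contact_force: [-0.1, -0.0, -0.2]
grip_width: 0.0856
gripper_force: 0.0
```

>>> {"method": "play_rows", "body": {"commands": [[[-1,0,0.1,-0.2,0],[-1,0,0.1,-0.4,0],[-1,0,0.1,-0.6,0],[-1,0,0.1,-0.8,0],[-1,0,0.1,-0.8,0]]]}}

```text
clock: 5.52
tcp_pos: [0.4935, -0.2855, 0.2508]
orientation: [1.905, 2.483, 0.006]
contact_force: [1.3, -1.6, -0.3]
grip_width: 0.0851
gripper_force: 0.0
```

```bash
python3 - <<'E'
from lib import *
p=shot("top"); q=shot("side")
for s,(a,b,c,d) in ((p,(265,325,405,445)),(q,(165,225,310,390))):
    im=s["pixels"][a:b,c:d].astype(int); m=((im[...,0]>90)&(im[...,0]>2*im[...,1])).astype(np.uint8)
    n,l,st,ce=cv2.connectedComponentsWithStats(m)
    if n>1:
        i=1+st[1:,4].argmax(); uv=ce[i]+(c,a); print(st[i],uv,at_z(s,uv,.111))
plan(.4665,.0645,.20,6.8)
E
```

```text
[34 42  6  7 33] [441.8182 310.3333] [[ 0.4701 -0.2932  0.111 ]]
[45  6 11 10 37] [360.     175.1351] [[ 0.4748 -0.2966  0.111 ]]
yaw now 15.04 shift [1.7111 0.3325 0.2216] turn 0.0916 n>= 9
```

>>> {"method": "play_rows", "body": {"commands": [[[-1,0.9,0.17,0,0.092],[-1,0.9,0.17,0,0.092],[-1,0.9,0.17,0,0.092],[-1,0.9,0.17,0,0.092],[-1,0.9,0.17,0,0.092],[-1,0.9,0.17,0,0.092],[-1,0.9,0.17,0,0.092]]]}}

```text
clock: 6.2
tcp_pos: [0.4751, -0.0987, 0.2417]
orientation: [-2.082, -2.35, 0.002]
contact_force: [0.3, 0.0, -0.3]
grip_width: 0.0853
gripper_force: 0.0
```

```bash
python3 - <<'E'
from lib import *
plan(.4665,.0645,.16,6.8)
E
```

```text
yaw now 6.94 shift [0.8149 0.0566 0.4088] turn 0.0015 n>= 5
```

>>> {"method": "play_rows", "body": {"commands": [[[-1,0.815,0.057,0.1,0],[-1,0.815,0.057,0.2,0],[-1,0.815,0.057,0.3,0],[-1,0.815,0.057,0.4,0],[-1,0.815,0.057,0.41,0],[-1,0.815,0.057,0.41,0],[-1,0.815,0.057,0.41,0]]]}}

```text
clock: 6.78
tcp_pos: [0.4674, 0.0616, 0.1597]
orientation: [-2.088, -2.347, 0.006]
contact_force: [-0.3, -0.7, 1.8]
grip_width: 0.0853
gripper_force: 0.0
```

```bash
python3 - <<'E'
from lib import *
p=shot("wrist"); save(p,"w2"); T=tool(); print(T[:3,3])
uv=proj(p,[[.4665,.0645,.08]]); print(uv)
g=p["pixels"].astype(int).sum(2)
x,y=uv[0].astype(int); m=np.zeros(g.shape,np.uint8); sl=np.s_[max(0,y-110):y+110,x-45:x+45]; m[sl]=g[sl]<120
ys,xs=np.nonzero(m); print(len(xs),xs.min(),xs.max(),ys.min(),ys.max())
E
```

```text
[0.4683 0.0609 0.1607]
[[313.1286 243.1394]]
1395 269 330 155 283
```

View pics/w2.png

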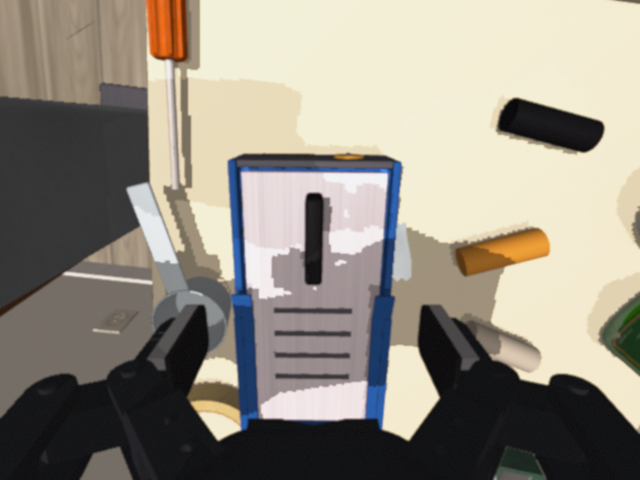

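```bash
python3 - <<'E'
from lib import *
plan(.4665,.0665,.058,6.8)
E
```

```text
yaw now 6.58 shift [ 0.0297 -0.005   0.5134] turn -0.0024 n>= 3
```

>>> {"method": "play_rows", "body": {"commands": [[[-1,0.03,-0.005,0.1,-0.002],[-1,0.03,-0.005,0.25,-0.002],[-1,0.03,-0.005,0.4,-0.002],[-0.5,0.03,-0.005,0.48,-0.002],[0,0.03,-0.005,0.51,-0.002],[1,0.03,-0.005,0.51,-0.002],[1,0.03,-0.005,0.51,-0.002],[1,0.03,-0.005,0.51,-0.002],[1,0.03,-0.005,0.51,-0.002],[1,0.03,-0.005,0.51,-0.002]]], "grip_force": 40}}

```text
clock: 7.67
tcp_pos: [0.4675, 0.0686, 0.0604]
orientation: [2.084, 2.349, 0.004]
contact_force: [-1.3, -1.4, 5.9]
grip_width: 0.0107
gripper_force: 39.6
```

>>> {"method": "play_rows", "body": {"commands": [[[1,0,0,-0.02,0],[1,0,0,-0.035,0],[1,0,0,-0.05,0],[1,0,0,-0.05,0],[1,0,0,-0.05,0]]]}}

```text
clock: 8.08
tcp_pos: [0.4662, 0.0688, 0.0691]
orientation: [-2.084, -2.351, -0.001]
contact_force: [0.6, 0.4, -1.1]
grip_width: 0.0112
gripper_force: 39.6
```

```bash
python3 - <<'E'
from lib import *
o=get_obs(); print(o["tcp_pos"],o["contact_force"],o["moment"],o["grip_width"])
p=shot("wrist"); save(p,"w3"); s=shot("side")["pixels"][200:340,310:470,::-1]; cv2.imwrite("pics/s3.png",np.hstack([cv2.resize(s,None,fx=3,fy=3),]))
E
```

```text
[0.4662 0.0688 0.0691] [ 0.6034  0.3591 -1.1124] [ 0.0869  0.0221 -0.0446] 0.011202039256855928
```

View pics/s3.png

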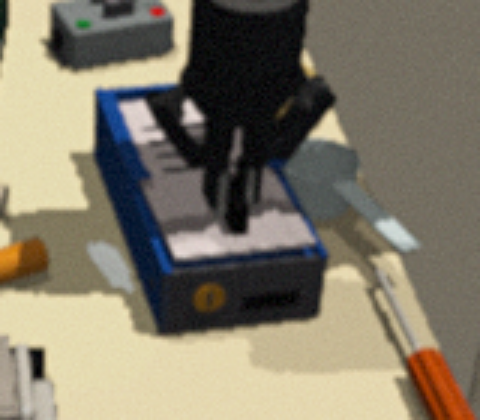

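>>> {"method": "play_rows", "body": {"commands": [[[1,0.02,0,-0.005,0],[1,0.05,0,-0.005,0],[1,0.1,0,-0.005,0],[1,0.15,0,-0.005,0],[1,0.15,0,-0.005,0]]]}}

```text
clock: 8.6
tcp_pos: [0.4626, 0.1018, 0.0699]
orientation: [-2.079, -2.354, -0.002]
contact_force: [0.5, 0.1, -1.1]
grip_width: 0.0113
gripper_force: 39.6
```

```bash
python3 - <<'E'
from lib import *
s=shot("side")["pixels"][200:340,310:470,::-1]; cv2.imwrite("pics/s4.png",cv2.resize(s,None,fx=3,fy=3))
E
```

```text
(no output)
```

View pics/s4.png

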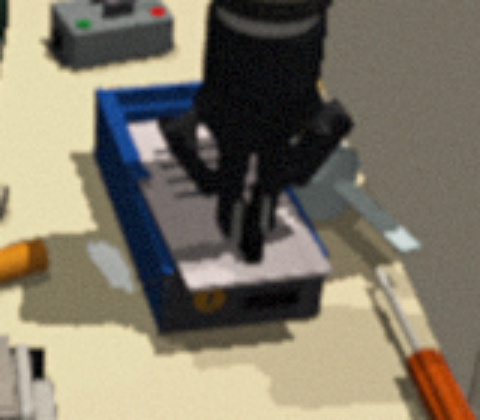

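The lid's front edge is over the lip and moving out freely; sliding on.

>>> {"method": "play_rows", "body": {"commands": [[[1,0.08,0,0,0],[1,0.16,0,0,0],[1,0.24,0,0,0],[1,0.32,0,0,0],[1,0.4,0,0,0],[1,0.48,0,0,0],[1,0.56,0,0,0],[1,0.58,0,0,0],[1,0.58,0,0,0]]]}}

```text
clock: 9.4
tcp_pos: [0.4488, 0.2149, 0.07]
orientation: [-2.081, -2.353, -0.001]
contact_force: [-0.1, 1.3, -0.8]
grip_width: 0.0111
gripper_force: 39.8
```

>>> {"method": "play_rows", "body": {"commands": [[[1,0,0,-0.05,0],[1,0,0,-0.1,0],[1,0,0,-0.2,0],[1,0,0,-0.3,0],[1,0,0,-0.3,0]]]}}

```text
clock: 9.82
tcp_pos: [0.4513, 0.2132, 0.1339]
orientation: [2.086, 2.347, 0.01]
contact_force: [0.3, 0.1, -1.6]
grip_width: 0.0113
gripper_force: 39.7
```

```bash
python3 - <<'E'
from lib import *
s=shot("side")["pixels"][150:390,200:520,::-1]; cv2.imwrite("pics/s5.png",cv2.resize(s,None,fx=2,fy=2))
o=get_obs(); print(o["tcp_pos"],o["contact_force"],o["moment"])
p=shot("top"); print([d for d in ((round(e["score"],2),e["rect"],at_z(p,cv2.boxPoints(e["box"]),.1)[:,:2]) for e in find(p,"slide_lid"))])
plan(.46,.325,.10,6.8)
E
```

```text
[0.4505 0.2132 0.1323] [ 0.0019  0.4491 -2.4602] [ 0.0123 -0.0054  0.0319]
[(0.69, [240.3, 289.2, 309.6, 332.9], array([[0.5033, 0.216 ],
       [0.5225, 0.049 ],
       [0.4199, 0.037 ],
       [0.4011, 0.2024]]))]
yaw now 6.82 shift [0.5497 0.1222 0.1513] turn 0.0002 n>= 3
```

View pics/s5.png

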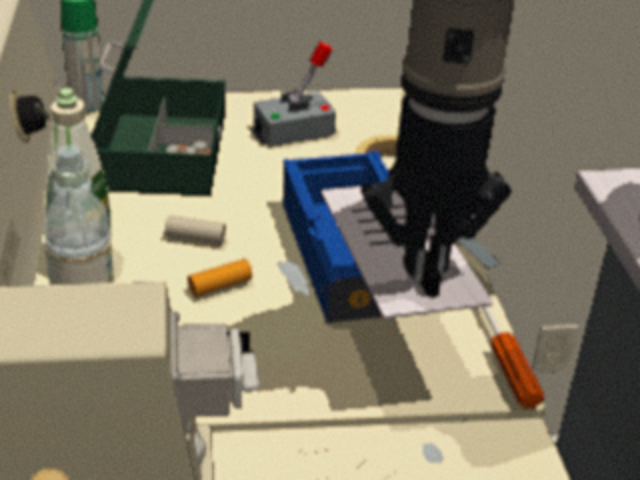

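```bash
python3 - <<'E'
from lib import *
plan(.463,.318,.05,6.8)
E
```

```text
yaw now 6.82 shift [0.513  0.1328 0.4012] turn 0.0002 n>= 4
```

>>> {"method": "play_rows", "body": {"commands": [[[1,0.13,0.035,0,0],[1,0.26,0.07,0,0],[1,0.4,0.1,0,0],[1,0.51,0.13,0,0],[1,0.51,0.13,0.1,0],[1,0.51,0.13,0.2,0],[1,0.51,0.13,0.3,0],[1,0.51,0.13,0.4,0],[1,0.51,0.13,0.4,0]]]}}

```text
clock: 10.72
tcp_pos: [0.4595, 0.3156, 0.0455]
orientation: [-2.084, -2.35, 0.013]
contact_force: [-0.7, -0.8, -2.1]
grip_width: 0.0108
gripper_force: 39.6
```

>>> {"method": "play_rows", "body": {"commands": [[[1,0,0,0.04,0],[1,0,0,0.08,0],[1,0,0,0.11,0],[1,0,0,0.14,0],[1,0,0,0.16,0],[1,0,0,0.16,0],[1,0,0,0.16,0]]]}}

```text
clock: 11.3
tcp_pos: [0.4625, 0.3179, 0.018]
orientation: [2.084, 2.351, 0.0]
contact_force: [0.2, -1.0, -0.4]
grip_width: 0.0109
gripper_force: 45.6
```

>>> {"method": "play_rows", "body": {"commands": [[[1,0,0,0.01,0],[1,0,0,0.02,0],[1,0,0,0.02,0]]]}}

```text
clock: 11.55
tcp_pos: [0.4625, 0.3185, 0.0141]
orientation: [-2.083, -2.351, -0.001]
contact_force: [-0.2, 2.1, 1.9]
grip_width: 0.0114
gripper_force: 46.1
```

>>> {"method": "play_rows", "body": {"commands": [[[0.3,0,0,0,0],[-0.3,0,0,0,0],[-1,0,0,0,0],[-1,0,0,-0.1,0],[-1,0,0,-0.3,0],[-1,0,0,-0.5,0],[-1,0,0,-0.7,0],[-1,0,0,-0.8,0],[-1,0,0,-0.8,0]]]}}

```text
clock: 12.3
tcp_pos: [0.4651, 0.3195, 0.1791]
orientation: [2.084, 2.35, 0.014]
contact_force: [-0.2, 0.6, 0.3]
grip_width: 0.085
gripper_force: 0.0
```

```bash
python3 - <<'E'
from lib import *
p=shot("wrist"); save(p,"w6"); o=get_obs(); print(o["tcp_pos"],o["contact_force"],o["clock"])
q=shot("side"); cv2.imwrite("pics/s6.png",q["pixels"][:,:,::-1])
for s in(p,q):
  for e in find(s,"roll_1_mid",6): print(e["score"],e["c"],at_z(s,e["c"],.0125)[0],e["rgb"],at_z(s,cv2.boxPoints(e["box"]),.0125)[:,:2].round(3).tolist())
E
```

```text
[0.4637 0.3188 0.1764] [-0.4048 -0.7821 -0.6353] 12.35
0.82 (np.float64(428.1589743589744), np.float64(385.61538461538464)) [0.6049 0.1561 0.0125] [28.9949 26.7026 24.7897] [[0.591, 0.167], [0.6, 0.173], [0.616, 0.146], [0.607, 0.14]]
0.82 (np.float64(308.9895561357702), np.float64(288.822454308094)) [0.6293 0.0577 0.0125] [176.1593 116.1723  36.5901] [[0.668, 0.053], [0.595, 0.022], [0.59, 0.062], [0.662, 0.091]]
0.51 (np.float64(321.94444444444446), np.float64(320.4259259259259)) [0.6082 0.1596 0.0125] [64.0926 60.1852 51.9444] [[0.613, 0.146], [0.601, 0.147], [0.603, 0.176], [0.615, 0.175]]
```

View pics/w6.png

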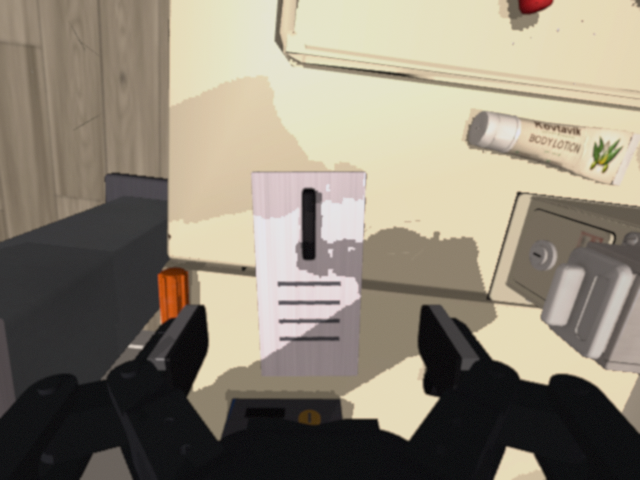

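```bash
python3 - <<'E'
from lib import *
T=plan(.47,.13,.25,60)
T=plan(.629,.056,.16,112,T=T)
E
```

```text
yaw now 6.89 shift [-0.9359 -0.0705 -0.3857] turn -0.5901 n>= 8
yaw now 60.0 shift [-0.8735  0.0771  0.45  ] turn -0.5778 n>= 8
```

>>> {"method": "play_rows", "body": {"commands": [[[-0.2,0,0,-0.2,0],[-0.2,-0.15,0,-0.386,-0.1],[-0.2,-0.3,-0.02,-0.386,-0.2],[-0.2,-0.5,-0.04,-0.386,-0.3],[-0.2,-0.7,-0.07,-0.386,-0.4],[-0.2,-0.936,-0.07,-0.386,-0.5],[-0.2,-0.936,-0.07,-0.386,-0.59],[-0.2,-0.936,-0.07,-0.386,-0.59],[-0.2,-0.936,-0.07,-0.386,-0.59],[-0.2,-0.936,-0.07,-0.386,-0.59]]]}}

```text
clock: 13.33
tcp_pos: [0.4701, 0.1296, 0.2495]
orientation: [-0.811, -3.033, 0.003]
contact_force: [0.2, 0.7, -0.4]
grip_width: 0.051
gripper_force: 0.0
```

>>> {"method": "play_rows", "body": {"commands": [[[-0.2,-0.2,0.077,0,-0.08],[-0.2,-0.4,0.077,0.1,-0.16],[-0.2,-0.6,0.077,0.2,-0.24],[-0.2,-0.874,0.077,0.3,-0.32],[-0.2,-0.874,0.077,0.45,-0.4],[-0.2,-0.874,0.077,0.45,-0.48],[-0.2,-0.874,0.077,0.45,-0.56],[-0.2,-0.874,0.077,0.45,-0.578],[-0.2,-0.874,0.077,0.45,-0.578],[-0.2,-0.874,0.077,0.45,-0.578]]]}}

```text
clock: 14.17
tcp_pos: [0.6294, 0.0564, 0.1598]
orientation: [0.594, -3.083, -0.0]
contact_force: [0.1, 0.9, 0.6]
grip_width: 0.0513
gripper_force: 0.0
```

```bash
cat >> lib.py <<'E'
def rolls(p,z=.0125,exclude_box=True):
    """orange/cream/blue-coloured roll candidates: colour-labelled traces with position and axis angle"""
    for e in find(p,"roll_1_mid",6):
        w=at_z(p,cv2.boxPoints(e["box"]),z)[:,:2]; a,b=w[1]-w[0],w[2]-w[1]
        L=a if np.linalg.norm(a)>np.linalg.norm(b) else b
        print("roll",round(e["score"],2),"px",np.round(e["c"]),"xy",at_z(p,e["box"][0],z)[0,:2],"axis",round(np.degrees(np.arctan2(L[1],L[0]))%180,1),"size",np.linalg.norm(a).round(3),np.linalg.norm(b).round(3),"rgb",e["rgb"].round())
E
python3 - <<'E'
from lib import *
p=shot("wrist"); save(p,"w7"); o=get_obs(); print(o["tcp_pos"],o["joints"],o["grip_width"])
rolls(p)
E
```

```text
[0.6295 0.0565 0.1603] [-0.3944  0.4892  0.2805  1.7441 -0.1627  0.9324  1.904 ] 0.05126596358369192
roll 0.72 px [310. 218.] xy [0.6273 0.0528] axis 22.4 size 0.024 0.073 rgb [185. 121.  45.]
roll 0.55 px [420. 269.] xy [0.6347 0.1577] axis 172.6 size 0.068 0.027 rgb [29. 26. 27.]
```

View pics/w7.png

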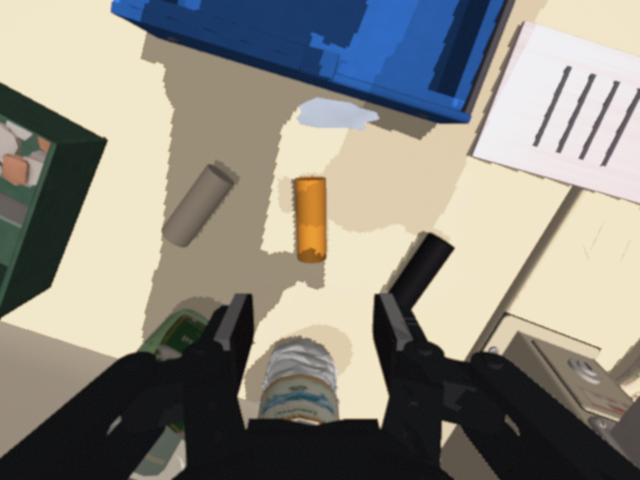

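```bash
python3 - <<'E'
from lib import *
plan(.6277,.0537,.006,112.4)
E
```

```text
yaw now 111.86 shift [ 0.0138 -0.0098  0.7732] turn -0.006 n>= 4
```

>>> {"method": "play_rows", "body": {"commands": [[[-0.2,0.014,-0.01,0.15,0],[-0.2,0.014,-0.01,0.3,0],[-0.2,0.014,-0.01,0.45,0],[-0.2,0.014,-0.01,0.58,0],[-0.2,0.014,-0.01,0.66,0],[-0.2,0.014,-0.01,0.72,0],[-0.2,0.014,-0.01,0.75,0],[-0.2,0.014,-0.01,0.773,0],[-0.2,0.014,-0.01,0.773,0]]]}}

```text
clock: 15.02
tcp_pos: [0.6282, 0.0535, 0.0064]
orientation: [-0.599, 3.084, -0.0]
contact_force: [-0.7, -0.9, -0.7]
grip_width: 0.0513
gripper_force: 0.0
```

>>> {"method": "play_rows", "body": {"commands": [[[0.1,0,0,0,0],[1,0,0,0,0],[1,0,0,0,0],[1,0,0,0,0],[1,0,0,0,0],[1,0,0,0,0]]], "grip_force": 60}}

```text
clock: 15.52
tcp_pos: [0.6292, 0.0534, 0.0079]
orientation: [-0.599, 3.082, 0.0]
contact_force: [-1.3, -0.9, 6.8]
grip_width: 0.0241
gripper_force: 59.8
```

>>> {"method": "play_rows", "body": {"commands": [[[1,0,0,-0.1,0],[1,0,0,-0.25,0],[1,0,0,-0.4,0],[1,0,0,-0.55,0],[1,0,0,-0.7,0],[1,0,0,-0.7,0]]]}}

```text
clock: 16.02
tcp_pos: [0.6318, 0.0535, 0.153]
orientation: [-0.597, 3.074, -0.0]
contact_force: [1.3, 0.1, -2.0]
grip_width: 0.0237
gripper_force: 59.3
```

```bash
python3 - <<'E'
from lib import *
o=get_obs(); print(o["contact_force"])
B=np.array([.473,.003]); a=np.radians(-83.2); ux=np.array([np.cos(a),np.sin(a)]); uy=np.array([-ux[1],ux[0]])
for bx in(-.062,-.02,.04): print(bx,B+bx*ux)
plan(*(B-.062*ux),.15,96.8)
E
```

```text
[ 1.3427  0.1059 -2.0388]
-0.062 [0.4657 0.0646]
-0.02 [0.4706 0.0229]
0.04 [ 0.4777 -0.0367]
yaw now 111.97 shift [0.7497 0.3622 0.0069] turn 0.1685 n>= 4
```

>>> {"method": "play_rows", "body": {"commands": [[[1,0.19,0.09,0,0.08],[1,0.38,0.18,0,0.16],[1,0.56,0.27,0,0.168],[1,0.747,0.345,0,0.168],[1,0.747,0.345,0,0.168],[1,0.747,0.345,0,0.168],[1,0.747,0.345,0,0.168]]]}}

```text
clock: 16.6
tcp_pos: [0.4643, 0.0617, 0.1469]
orientation: [-0.189, 3.134, 0.001]
contact_force: [0.5, 0.5, -2.2]
grip_width: 0.0238
gripper_force: 59.4
```

```bash
python3 - <<'E'
from lib import *
p=shot("wrist"); save(p,"w8"); print(get_obs()["grip_width"],get_obs()["contact_force"])
plan(.4662,.0606,.014,96.8)
# predicted box inside corners at top z=.064 (outer 226x117)
B=np.array([.473,.003]); a=np.radians(-83.2); ux=np.array([np.cos(a),np.sin(a)]); uy=np.array([-ux[1],ux[0]])
im=p["pixels"][:,:,::-1].copy()
for z,hx,hy,c in((.064,(0,.113),.0585,(0,0,255)),(.0545,(-.113,-.108),.0525,(0,255,0)),(.004,(-.1,.1),.045,(0,255,255))):
    for x in hx:
        for s in(-1,1):
            X=B+x*ux+s*hy*uy; u=proj(p,[[*X,z]])[0]; cv2.circle(im,tuple(int(v) for v in u),3,c,-1)
cv2.imwrite("pics/w8.png",im)
E
```

```text
0.023916619421669606 [-0.1435  0.7983 -1.4139]
yaw now 96.89 shift [-0.0036 -0.0061  0.6648] turn 0.0009 n>= 4
```

View pics/w8.png

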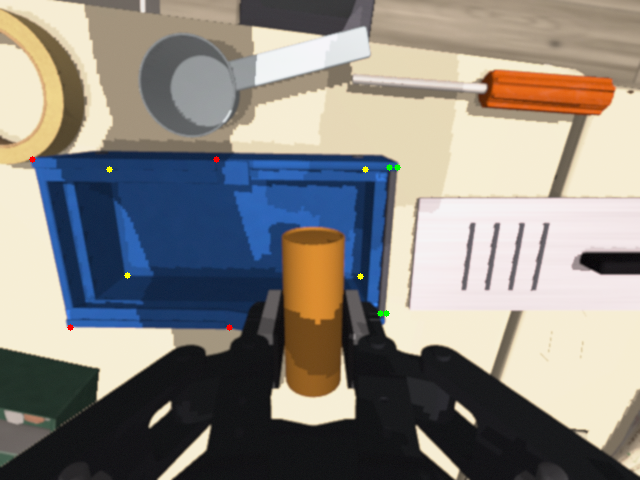

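>>> {"method": "play_rows", "body": {"commands": [[[1,-0.004,-0.006,0.12,0],[1,-0.004,-0.006,0.25,0],[1,-0.004,-0.006,0.38,0],[1,-0.004,-0.006,0.5,0],[1,-0.004,-0.006,0.58,0],[1,-0.004,-0.006,0.63,0],[1,-0.004,-0.006,0.66,0],[1,-0.004,-0.006,0.662,0],[1,-0.004,-0.006,0.662,0]]]}}

```text
clock: 17.4
tcp_pos: [0.4655, 0.0603, 0.0144]
orientation: [-0.188, 3.135, 0.0]
contact_force: [0.3, 0.2, -0.6]
grip_width: 0.0238
gripper_force: 59.4
```

>>> {"method": "play_rows", "body": {"commands": [[[0.3,0,0,0,0],[0.15,0,0,0,0],[0.1,0,0,0,0],[0.1,0,0,0,0],[0.1,0,0,-0.1,0],[0.1,0,0,-0.25,0],[0.1,0,0,-0.45,0],[-0.2,0,0,-0.7,0],[-0.2,0,0,-0.85,0],[-0.2,0,0,-0.85,0]]]}}

```text
clock: 18.23
tcp_pos: [0.4689, 0.0609, 0.1912]
orientation: [-0.187, 3.124, 0.006]
contact_force: [1.6, -0.4, -0.1]
grip_width: 0.0514
gripper_force: 0.0
```

```bash
python3 - <<'E'
from lib import *
print(get_obs()["contact_force"])
rolls(shot("top")); rolls(shot("wrist"))
T=plan(.60,-.02,.20,70)
T=plan(.651,-.033,.16,70,T=T)
E
```

```text
[ 1.6285 -0.3551 -0.1261]
roll 0.67 px [265. 247.] xy [0.6383 0.1585] axis 173.2 size 0.07 0.026 rgb [28. 28. 26.]
roll 0.91 px [312. 212.] xy [0.465  0.0593] axis 7.5 size 0.025 0.074 rgb [198. 130.  50.]
roll 0.82 px [377. 395.] xy [0.6492 0.1526] axis 177.8 size 0.06 0.022 rgb [30. 28. 28.]
yaw now 96.9 shift [-0.6274 -0.4806 -0.0832] turn 0.2989 n>= 4
yaw now 70.0 shift [-0.2619  0.0261  0.2   ] turn 0.0 n>= 2
```

>>> {"method": "play_rows", "body": {"commands": [[[-0.2,-0.15,-0.12,-0.08,0.07],[-0.2,-0.3,-0.24,-0.08,0.15],[-0.2,-0.45,-0.36,-0.08,0.22],[-0.2,-0.63,-0.48,-0.08,0.3],[-0.2,-0.63,-0.48,-0.08,0.3],[-0.2,-0.63,-0.48,-0.08,0.3]]]}}

```text
clock: 18.93
tcp_pos: [0.6015, -0.0218, 0.1974]
orientation: [-0.552, -3.089, 0.005]
contact_force: [-0.5, -0.1, 0.3]
grip_width: 0.0512
gripper_force: 0.0
```

>>> {"method": "play_rows", "body": {"commands": [[[-0.2,-0.13,0.013,0.1,0],[-0.2,-0.262,0.026,0.2,0],[-0.2,-0.262,0.026,0.2,0],[-0.2,-0.262,0.026,0.2,0]]]}}

```text
clock: 19.27
tcp_pos: [0.6502, -0.0326, 0.1571]
orientation: [-0.546, -3.088, 0.002]
contact_force: [-0.4, -0.5, -0.5]
grip_width: 0.0514
gripper_force: 0.0
```

```bash
python3 - <<'E'
from lib import *
p=shot("wrist"); save(p,"w9"); o=get_obs(); print(o["tcp_pos"],o["contact_force"])
rolls(p)
E
```

```text
[ 0.6505 -0.0325  0.1586] [-0.4572  0.739   0.1495]
roll 0.7 px [544. 122.] xy [0.6353 0.1582] axis 173.6 size 0.029 0.073 rgb [32. 29. 30.]
roll 0.56 px [216.  46.] xy [ 0.52   -0.0395] axis 69.9 size 0.236 0.084 rgb [ 31.  63. 112.]
```

View pics/w9.png

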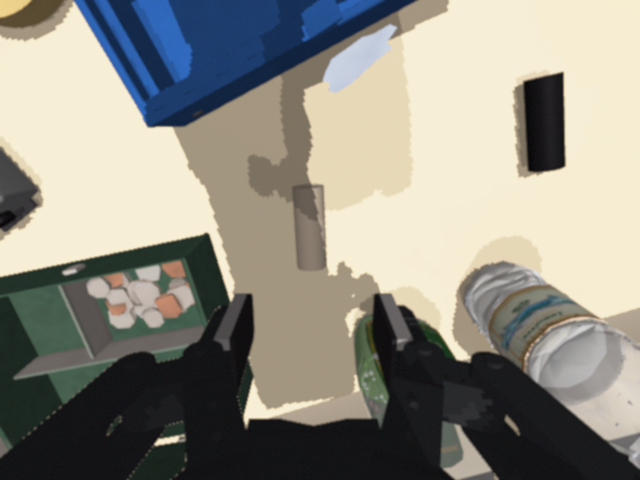

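```bash
python3 - <<'E'
from lib import *
p=shot("wrist")
w=at_z(p,[(309,187),(311.5,268.5),(310,227.5)],.0125)[:,:2]; print(w,np.linalg.norm(w[1]-w[0]),np.degrees(np.arctan2(*(w[1]-w[0])[::-1])))
plan(*w[2],.006,None)
E
```

```text
[[ 0.6219 -0.026 ]
 [ 0.6888 -0.0484]
 [ 0.6539 -0.0369]] 0.07057123375662734 -18.508423217257278
yaw now 69.92 shift [-0.0209 -0.0165  0.7722] turn 0.0 n>= 4
```

>>> {"method": "play_rows", "body": {"commands": [[[-0.2,-0.016,-0.016,0.15,-0.018],[-0.2,-0.016,-0.016,0.3,-0.018],[-0.2,-0.016,-0.016,0.45,-0.018],[-0.2,-0.016,-0.016,0.58,-0.018],[-0.2,-0.016,-0.016,0.66,-0.018],[-0.2,-0.016,-0.016,0.72,-0.018],[-0.2,-0.016,-0.016,0.75,-0.018],[-0.2,-0.016,-0.016,0.772,-0.018],[-0.2,-0.016,-0.016,0.772,-0.018]]]}}

```text
clock: 20.17
tcp_pos: [0.6543, -0.037, 0.0061]
orientation: [0.505, 3.1, 0.0]
contact_force: [-0.2, 0.7, 0.4]
grip_width: 0.0511
gripper_force: 0.0
```

>>> {"method": "play_rows", "body": {"commands": [[[0.1,0,0,0,0],[1,0,0,0,0],[1,0,0,0,0],[1,0,0,0,0],[1,0,0,0,0],[1,0,0,0,0]]], "grip_force": 60}}

```text
clock: 20.67
tcp_pos: [0.6553, -0.0373, 0.0072]
orientation: [0.505, 3.098, 0.001]
contact_force: [-0.1, 0.1, 6.4]
grip_width: 0.0234
gripper_force: 59.9
```

>>> {"method": "play_rows", "body": {"commands": [[[1,0,0,-0.1,0],[1,0,0,-0.25,0],[1,0,0,-0.4,0],[1,0,0,-0.55,0],[1,0,0,-0.7,0],[1,0,0,-0.7,0]]]}}

```text
clock: 21.17
tcp_pos: [0.6578, -0.0379, 0.1524]
orientation: [0.504, 3.091, 0.003]
contact_force: [1.7, -1.2, -1.0]
grip_width: 0.0241
gripper_force: 59.1
```

```bash
python3 - <<'E'
from lib import *
B=np.array([.473,.003]); a=np.radians(-83.2); ux=np.array([np.cos(a),np.sin(a)])
P=B+.015*ux; print(P)
plan(*P,.15,96.8)
E
```

```text
[ 0.4748 -0.0119]
yaw now 71.47 shift [ 0.9092 -0.1677  0.0027] turn -0.2815 n>= 5
```

>>> {"method": "play_rows", "body": {"commands": [[[1,0.18,-0.03,0,-0.07],[1,0.36,-0.06,0,-0.14],[1,0.54,-0.1,0,-0.21],[1,0.72,-0.13,0,-0.282],[1,0.909,-0.168,0,-0.282],[1,0.909,-0.168,0,-0.282],[1,0.909,-0.168,0,-0.282],[1,0.909,-0.168,0,-0.282]]]}}

```text
clock: 21.83
tcp_pos: [0.4719, -0.0112, 0.1461]
orientation: [-0.188, 3.134, 0.001]
contact_force: [0.6, 0.2, -1.1]
grip_width: 0.0241
gripper_force: 59.1
```

```bash
python3 - <<'E'
from lib import *
p=shot("wrist"); save(p,"w10"); o=get_obs(); print(o["grip_width"],o["contact_force"],o["tcp_pos"]); rolls(p)
plan(.4748,-.0119,.014,96.8)
E
```

```text
0.023922016468487826 [ 0.7903  0.6907 -1.1406] [ 0.4726 -0.0113  0.1462]
roll 0.85 px [405. 229.] xy [0.4652 0.0609] axis 6.0 size 0.076 0.026 rgb [191. 126.  49.]
roll 0.71 px [465. 413.] xy [0.6378 0.1541] axis 50.0 size 0.005 0.026 rgb [21. 19. 21.]
roll 0.38 px [327. 231.] xy [0.4816 0.0054] axis 96.9 size 0.27 0.154 rgb [ 36.  67. 115.]
yaw now 96.86 shift [-0.0087 -0.0036  0.6603] turn 0.0007 n>= 4
```

>>> {"method": "play_rows", "body": {"commands": [[[1,-0.006,-0.004,0.12,0],[1,-0.006,-0.004,0.25,0],[1,-0.006,-0.004,0.38,0],[1,-0.006,-0.004,0.5,0],[1,-0.006,-0.004,0.58,0],[1,-0.006,-0.004,0.63,0],[1,-0.006,-0.004,0.66,0],[1,-0.006,-0.004,0.662,0],[1,-0.006,-0.004,0.662,0]]]}}

```text
clock: 22.68
tcp_pos: [0.4732, -0.0121, 0.0135]
orientation: [-0.188, 3.135, -0.0]
contact_force: [-0.1, 1.4, -1.2]
grip_width: 0.0242
gripper_force: 59.1
```

>>> {"method": "play_rows", "body": {"commands": [[[0.3,0,0,0,0],[0.15,0,0,0,0],[0.1,0,0,0,0],[0.1,0,0,0,0],[0.1,0,0,-0.1,0],[0.1,0,0,-0.25,0],[0.1,0,0,-0.45,0],[-0.2,0,0,-0.7,0],[-0.2,0,0,-0.9,0],[-0.2,0,0,-0.9,0]]]}}

```text
clock: 23.52
tcp_pos: [0.476, -0.0121, 0.1999]
orientation: [-0.187, 3.125, 0.003]
contact_force: [1.8, -0.6, -0.3]
grip_width: 0.0514
gripper_force: 0.0
```

```bash
python3 - <<'E'
from lib import *
o=get_obs(); print(o["contact_force"],o["tcp_pos"])
p=shot("wrist"); q=shot("top"); s=shot("side"); rolls(p); rolls(q); rolls(s)
im=np.hstack([p["pixels"][100:420,120:520,::-1],q["pixels"][160:400,200:500,::-1][:,:,:].repeat(1,0)[:240].copy() if 0 else cv2.resize(q["pixels"][160:400,200:500,::-1],(400,320))]); cv2.imwrite("pics/w11.png",im)
T=plan(.47,.15,.25,50); T=plan(.462,.315,.16,6.8,T=T)
E
```

```text
[ 1.7572 -0.6293 -0.3471] [ 0.476  -0.0121  0.1999]
roll 0.74 px [392. 205.] xy [0.4643 0.0608] axis 7.1 size 0.075 0.027 rgb [191. 127.  51.]
roll 0.63 px [458. 349.] xy [0.6111 0.1608] axis 68.5 size 0.027 0.03 rgb [33. 31. 30.]
roll 0.62 px [299. 313.] xy [0.4658 0.0611] axis 5.9 size 0.025 0.067 rgb [114.  82.  49.]
roll 0.48 px [265. 246.] xy [0.6387 0.1582] axis 173.2 size 0.068 0.024 rgb [20. 20. 19.]
roll 0.64 px [384. 284.] xy [0.4636 0.0499] axis 7.9 size 0.07 0.023 rgb [190. 120.  35.]
roll 0.64 px [322. 321.] xy [0.6082 0.1613] axis 86.2 size 0.023 0.008 rgb [30. 29. 27.]
roll 0.57 px [401. 362.] xy [0.4698 0.2742] axis 91.4 size 0.129 0.244 rgb [189. 177. 173.]
yaw now 96.89 shift [-0.0908  0.8048 -0.2918] turn 0.521 n>= 7
yaw now 50.0 shift [0.5609 0.6063 0.45  ] turn 0.48 n>= 7
```

View pics/w11.png

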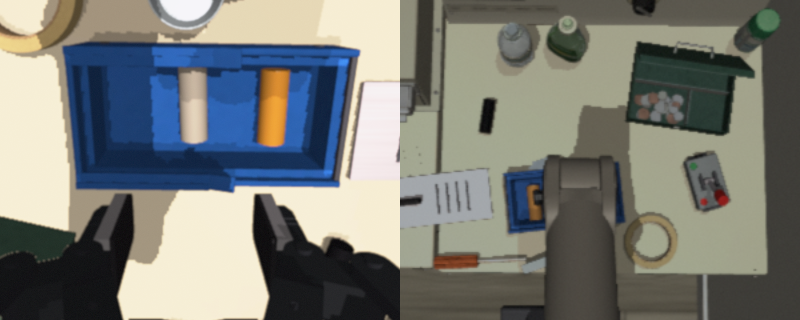

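>>> {"method": "play_rows", "body": {"commands": [[[-1,0,0,-0.29,0.08],[-1,-0.02,0.2,-0.29,0.16],[-1,-0.04,0.4,-0.29,0.24],[-1,-0.06,0.6,-0.29,0.32],[-1,-0.09,0.805,-0.29,0.4],[-1,-0.09,0.805,-0.29,0.48],[-1,-0.09,0.805,-0.29,0.521],[-1,-0.09,0.805,-0.29,0.521],[-1,-0.09,0.805,-0.29,0.521]]]}}

```text
clock: 24.57
tcp_pos: [0.4703, 0.1494, 0.2498]
orientation: [-1.07, -2.952, 0.004]
contact_force: [0.6, 0.6, 0.5]
grip_width: 0.0854
gripper_force: 0.0
```

>>> {"method": "play_rows", "body": {"commands": [[[-1,0.12,0.13,0.05,0.08],[-1,0.24,0.26,0.15,0.16],[-1,0.36,0.39,0.25,0.24],[-1,0.48,0.52,0.35,0.32],[-1,0.561,0.606,0.45,0.4],[-1,0.561,0.606,0.45,0.48],[-1,0.561,0.606,0.45,0.48],[-1,0.561,0.606,0.45,0.48],[-1,0.561,0.606,0.45,0.48]]]}}

```text
clock: 25.32
tcp_pos: [0.4638, 0.3132, 0.1617]
orientation: [2.083, 2.351, 0.0]
contact_force: [1.1, 0.3, -0.5]
grip_width: 0.0854
gripper_force: 0.0
```

```bash
python3 - <<'E'
from lib import *
p=shot("wrist"); save(p,"w12"); o=get_obs(); print(o["tcp_pos"],o["grip_width"])
g=p["pixels"].astype(int).sum(2).astype(np.float32)
u=proj(p,[[.4625,.3165,.031]])[0]; x,y=u.astype(int); print(u)
m=np.zeros(g.shape,np.uint8); m[y-70:y+70,x-30:x+30]=g[y-70:y+70,x-30:x+30]<130
n,l,st,ce=cv2.connectedComponentsWithStats(m); i=1+st[1:,4].argmax(); print(st[i],ce[i])
ys,xs=np.nonzero(l==i); rr=cv2.minAreaRect(np.c_[xs,ys].astype(np.float32)); print(rr)
print(at_z(p,rr[0],.031), at_z(p,rr[0],.02))
w=at_z(p,cv2.boxPoints(rr),.031)[:,:2]; print(w)
# lid outline
for e in find(p,"slide_lid",1):
    w=at_z(p,cv2.boxPoints(e["box"]),.005)[:,:2]; print(e["score"],w,[np.degrees(np.arctan2(*(w[k+1]-w[k])[::-1])).round(1) for k in range(3)])
E
```

```text
[0.4639 0.3134 0.1619] 0.0856384668144406
[312.1447 222.268 ]
[306 184  13  75 946] [312.0719 220.9482]
((312.0, 221.0), (74.0, 12.0), 90.0)
[[0.4623 0.3175 0.031 ]] [[0.4626 0.3146 0.02  ]]
[[0.4543 0.3457]
 [0.4633 0.3468]
 [0.4708 0.2875]
 [0.4612 0.2863]]
0.86 [[0.4088 0.3524]
 [0.5058 0.3642]
 [0.5415 0.1563]
 [0.4235 0.1421]] [np.float64(6.9), np.float64(-80.3), np.float64(-173.1)]
```

```bash
python3 - <<'E'
from lib import *
plan(.4624,.3185,.0125,6.8)
E
```

```text
yaw now 6.82 shift [ 0.0244 -0.0049  0.7478] turn 0.0003 n>= 4
```

>>> {"method": "play_rows", "body": {"commands": [[[-1,0.024,-0.005,0.15,0],[-1,0.024,-0.005,0.3,0],[-1,0.024,-0.005,0.45,0],[-1,0.024,-0.005,0.6,0],[-0.5,0.024,-0.005,0.7,0],[0,0.024,-0.005,0.735,0],[0.4,0.024,-0.005,0.745,0],[0.4,0.024,-0.005,0.745,0],[0.4,0.024,-0.005,0.745,0]]]}}

```text
clock: 26.17
tcp_pos: [0.4625, 0.32, 0.0138]
orientation: [2.086, 2.349, 0.004]
contact_force: [-0.5, -0.3, 0.3]
grip_width: 0.0264
gripper_force: 0.0
```

>>> {"method": "play_rows", "body": {"commands": [[[1,0,0,0,0],[1,0,0,0,0],[1,0,0,0,0],[1,0,0,0,0],[1,0,0,0,0],[1,0,0,0,0]]], "grip_force": 50}}

```text
clock: 26.67
tcp_pos: [0.4625, 0.3204, 0.014]
orientation: [2.086, 2.349, 0.005]
contact_force: [-0.6, -0.4, 6.6]
grip_width: 0.0108
gripper_force: 50.3
```

```bash
python3 - <<'E'
from lib import *
d=np.array([-.1184,.993]); C=np.array([.4665,.0685])
T=plan(.4624,.3185,.085,6.8)
P=C+.140*d; print(P); plan(*P,.085,6.8)
plan(*P,.085,6.8,T=T)
E
```

```text
yaw now 6.8 shift [-0.0087 -0.0008 -0.355 ] turn -0.0 n>= 2
[0.4499 0.2075]
yaw now 6.8 shift [-0.5523 -0.1284 -0.3563] turn -0.0 n>= 4
yaw now 6.8 shift [-0.5436 -0.1276  0.    ] turn 0.0 n>= 3
```

>>> {"method": "play_rows", "body": {"commands": [[[1,0,0,-0.05,0],[1,0,0,-0.15,0],[1,0,0,-0.25,0],[1,0,0,-0.36,0],[1,0,0,-0.45,0],[1,0,0,-0.45,0],[1,0,0,-0.45,0]]]}}

```text
clock: 27.25
tcp_pos: [0.4618, 0.3203, 0.1038]
orientation: [-2.086, -2.349, -0.005]
contact_force: [-0.6, 0.2, -2.6]
grip_width: 0.0108
gripper_force: 49.3
```

>>> {"method": "play_rows", "body": {"commands": [[[1,-0.1,-0.03,0,0],[1,-0.2,-0.05,0,0],[1,-0.3,-0.08,0,0],[1,-0.4,-0.1,0,0],[1,-0.5,-0.128,0,0],[1,-0.53,-0.128,0,0],[1,-0.53,-0.128,0,0],[1,-0.53,-0.128,0,0]]]}}

```text
clock: 27.92
tcp_pos: [0.4485, 0.2119, 0.102]
orientation: [-2.086, -2.349, 0.0]
contact_force: [0.0, -0.2, -2.0]
grip_width: 0.0107
gripper_force: 49.3
```

```bash
python3 - <<'E'
from lib import *
o=get_obs(); print(o["tcp_pos"],o["contact_force"],o["grip_width"])
p=shot("side"); q=shot("wrist")
im=np.hstack([cv2.resize(p["pixels"][200:340,310:470,::-1],(400,350)),q["pixels"][60:410,120:520,::-1]]); cv2.imwrite("pics/w13.png",im)
d=np.array([-.1184,.993]); C=np.array([.4665,.0685])
for s in(.142,): plan(*(C+s*d),.069,6.8)
E
```

```text
[0.4485 0.2119 0.102 ] [ 0.0173 -0.1501 -2.0064] 0.010739406062770868
yaw now 6.89 shift [-0.0173  0.0034  0.1657] turn 0.001 n>= 1
```

View pics/w13.png

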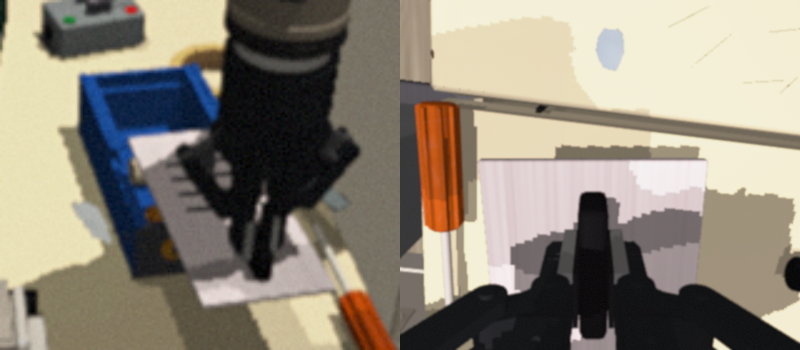

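```bash
python3 - <<'E'
from lib import *
from scipy.optimize import least_squares
p=shot("side"); q=shot("wrist"); t=shot("top"); T=tool()
# sharpen corners by approx polygon on light lid in side view
g=p["pixels"][200:340,310:470]; cv2.imwrite("pics/tmp.png",g)
d=np.array([-.1184,.993,0]); n=np.array([.993,.1184,0])
def X(pitch,z,off,lx,ly,lz=.005): # lid pt (lx to rear), handle point rel; pitch>0: rear up
    c=T[:3,3]+np.array([0,0,z])-off*d
    a=-d*np.cos(pitch)+np.array([0,0,1])*np.sin(pitch); k=d*np.sin(pitch)+np.array([0,0,1])*np.cos(pitch)
    return c+(lx+.062)*a+ly*n+lz*k
obs=[(p,(362,255.2),.105,.05),(p,(391.2,322),-.105,.05),(p,(442,316),-.105,-.05),(q,(200,218),-.105,-.05),(q,(426,218),-.105,.05)]
f=lambda v:np.concatenate([(proj(s,X(v[0],v[1],v[2],lx,ly))[0]-uv)/(1 if s is p else 2) for s,uv,lx,ly in obs])
for idx in ([0,1,2,3,4],[0,1,2],[1,2,3,4]):
    O=obs; ff=lambda v:np.concatenate([(proj(O[i][0],X(v[0],v[1],v[2],*O[i][2:]))[0]-O[i][1])/(1 if O[i][0] is p else 2) for i in idx])
    r_=least_squares(ff,[0,-.012,.003]); print(idx,"pitch deg",np.degrees(r_.x[0]),"z,off",r_.x[1:],"res",r_.fun.round(1))
v=r_.x; print(proj(t,np.array([X(0,-.012,.003,lx,ly) for lx in(.105,-.105) for ly in(.05,-.05)])))
for e in find(t,"slide_lid",1): print(cv2.boxPoints(e["box"]))
for e in find(p,"slide_lid",1):
    c,_=cv2.findContours(e["pixels"].astype(np.uint8),0,1); print(cv2.approxPolyDP(max(c,key=len),3,True)[:,0].tolist())
E
```

```text
[0, 1, 2, 3, 4] pitch deg 0.18500708107512598 z,off [-0.0182  0.0058] res [-1.3 -0.1 -0.5  0.3  2.1 -0.5  0.8 -0.1  0.1  0.1]
[0, 1, 2] pitch deg 0.4240142374236978 z,off [-0.0203  0.008 ] res [-1.6 -0.1 -1.   0.5  1.4 -0.3]
[1, 2, 3, 4] pitch deg 1.0943538006284055 z,off [-0.0176  0.006 ] res [-0.5  0.3  2.1 -0.5  0.8  0.   0.1  0.2]
[[303.9798 289.9282]
 [308.2441 329.8246]
 [220.9155 299.0476]
 [224.4097 339.1123]]
[[238.6087 296.7132]
 [304.3907 288.882 ]
 [309.1559 328.91  ]
 [243.374  336.7412]]
[[362, 257], [391, 323], [443, 316], [427, 286], [420, 300], [413, 294], [409, 305], [402, 301], [401, 289], [379, 261], [390, 254]]
```

>>> {"method": "play_rows", "body": {"commands": [[[1,0,0.003,0.05,0.001],[1,0,0.003,0.1,0.001],[1,0,0.003,0.13,0.001],[1,0,0.003,0.15,0.001],[1,0,0.003,0.15,0.001],[1,0,0.003,0.15,0.001]]]}}

```text
clock: 28.77
tcp_pos: [0.4489, 0.2111, 0.0719]
orientation: [-2.088, -2.347, 0.002]
contact_force: [0.1, 0.7, -0.6]
grip_width: 0.0111
gripper_force: 49.2
```

```bash
python3 - <<'E'
from lib import *
o=get_obs(); print(o["tcp_pos"],o["contact_force"],o["grip_width"])
d=np.array([-.1184,.993]); C=np.array([.4665,.0685])
for s in(.08,.02): plan(*(C+s*d),.0715,6.8)
E
```

```text
[0.4489 0.2111 0.0719] [ 0.1185  0.6579 -0.6019] 0.011125822216729616
yaw now 6.69 shift [-0.3186  0.0036  0.002 ] turn -0.0012 n>= 2
yaw now 6.69 shift [-0.6186  0.0042  0.0022] turn -0.0012 n>= 3
```

>>> {"method": "play_rows", "body": {"commands": [[[1,-0.04,0.003,0,-0.001],[1,-0.08,0.003,0,-0.001],[1,-0.12,0.003,0,-0.001],[1,-0.16,0.003,0,-0.001],[1,-0.2,0.003,0,-0.001],[1,-0.2,0.003,0,-0.001]]]}}

```text
clock: 29.27
tcp_pos: [0.4546, 0.1724, 0.0729]
orientation: [-2.086, -2.347, -0.004]
contact_force: [-1.6, 5.1, -2.3]
grip_width: 0.0107
gripper_force: 49.3
```

```bash
cat >> lib.py <<'E'
def lidfit():
    from scipy.optimize import least_squares
    q=shot("wrist"); p=shot("side"); T=tool(); o=get_obs()
    g=q["pixels"].astype(int); 
    for e in find(p,"slide_lid",1):
        c,_=cv2.findContours(e["pixels"].astype(np.uint8),0,1); print("side",round(e["score"],2),cv2.approxPolyDP(max(c,key=len),3,True)[:,0].tolist())
    for e in find(q,"slide_lid",1):
        c,_=cv2.findContours(e["pixels"].astype(np.uint8),0,1); print("wrist",round(e["score"],2),cv2.approxPolyDP(max(c,key=len),4,True)[:,0].tolist())
    print(o["tcp_pos"],o["contact_force"],o["moment"],o["grip_width"],o["clock"]); return p,q
E
python3 - <<'E'
from lib import *
p,q=lidfit()
save(q,"q14"); save(p,"p14")
E
```

```text
side 0.77 [[358, 260], [383, 320], [430, 313], [416, 286], [411, 298], [403, 293], [400, 302], [394, 300], [391, 288], [371, 264], [380, 255]]
wrist 0.82 [[199, 217], [210, 342], [229, 353], [249, 347], [265, 306], [282, 300], [287, 288], [297, 291], [298, 386], [291, 395], [292, 420], [317, 424], [335, 418], [325, 356], [329, 288], [340, 289], [344, 300], [358, 304], [377, 348], [396, 353], [415, 341], [428, 233], [424, 217]]
[0.4544 0.172  0.0726] [-0.2357  0.749  -2.6016] [ 0.482   0.0127 -0.0259] 0.01086788383143982 29.3667
```

>>> {"method": "play_rows", "body": {"commands": [[[1,-0.03,0,0,0],[1,-0.06,0,0,0],[1,-0.09,0,0,0],[1,-0.12,0,0,0],[1,-0.12,0,0,0],[1,-0.12,0,0,0]]]}}

```text
clock: 29.97
tcp_pos: [0.4571, 0.1468, 0.0722]
orientation: [2.088, 2.347, -0.001]
contact_force: [-0.4, 0.5, -2.4]
grip_width: 0.0107
gripper_force: 49.1
```

```bash
python3 - <<'E'
from lib import *
p,q=lidfit()
save(q,"q15"); save(p,"p15")
E
```

```text
side 0.77 [[357, 252], [357, 263], [378, 311], [427, 305], [412, 279], [407, 291], [399, 283], [393, 295], [388, 281], [372, 264], [368, 250]]
wrist 0.91 [[197, 219], [211, 342], [222, 344], [229, 353], [248, 348], [259, 333], [265, 306], [282, 300], [286, 288], [297, 290], [300, 355], [290, 419], [310, 424], [335, 419], [325, 358], [329, 288], [340, 288], [344, 300], [360, 307], [366, 334], [377, 348], [397, 353], [415, 341], [424, 216]]
[0.4571 0.1476 0.0722] [-0.1067  0.4769 -3.4757] [ 0.0928  0.0228 -0.0075] 0.01080893171516358 30.0667
```

>>> {"method": "play_rows", "body": {"commands": [[[1,-0.04,0,0,0],[1,-0.08,0,0,0],[1,-0.12,0,0,0],[1,-0.16,0,0,0],[1,-0.2,0,0,0],[1,-0.24,0,0,0],[1,-0.28,0,0,0],[1,-0.32,0,0,0],[1,-0.34,0,0,0],[1,-0.34,0,0,0],[1,-0.34,0,0,0]]]}}

```text
clock: 31.08
tcp_pos: [0.4651, 0.0792, 0.0722]
orientation: [2.087, 2.347, -0.001]
contact_force: [0.1, -2.0, -5.4]
grip_width: 0.0106
gripper_force: 48.7
```

```bash
python3 - <<'E'
from lib import *
p,q=lidfit(); d=np.array([-.1184,.993]); C=np.array([.4665,.0685])
print("s",(tool()[:2,3]-C)@d)
plan(*(C+.001*d),.0725,6.8)
E
```

```text
side 0.97 [[350, 237], [369, 289], [415, 284], [401, 258], [396, 271], [389, 261], [384, 274], [378, 259], [359, 236]]
wrist 0.98 [[198, 217], [211, 342], [230, 353], [244, 351], [258, 334], [266, 306], [282, 300], [288, 288], [297, 291], [300, 355], [292, 420], [313, 424], [335, 419], [334, 392], [326, 372], [330, 289], [339, 289], [344, 301], [359, 306], [366, 333], [378, 348], [396, 353], [402, 344], [415, 341], [426, 216]]
[0.465  0.0799 0.0721] [-0.3864 -2.8151 -5.2101] [-0.1297 -0.0237 -0.0139] 0.01075751604960698 31.1833
s 0.011875902662982689
yaw now 6.8 shift [-0.0544  0.0005 -0.0016] turn -0.0 n>= 1
```

>>> {"method": "play_rows", "body": {"commands": [[[1,-0.01,0,0,0],[1,-0.02,0,0,0],[1,-0.03,0,0,0],[1,-0.04,0,0,0],[1,-0.04,0,0,0]]]}}

```text
clock: 31.7
tcp_pos: [0.4663, 0.0724, 0.0723]
orientation: [2.086, 2.349, 0.001]
contact_force: [-0.2, 1.8, -6.9]
grip_width: 0.0111
gripper_force: 48.7
```

>>> {"method": "play_rows", "body": {"commands": [[[1,-0.005,0,0,0],[1,-0.01,0,0,0],[1,-0.015,0,0,0],[1,-0.015,0,0,0]]]}}

```text
clock: 32.03
tcp_pos: [0.4665, 0.0694, 0.0723]
orientation: [-2.086, -2.349, -0.0]
contact_force: [-0.1, 1.6, -5.9]
grip_width: 0.0109
gripper_force: 48.6
```

>>> {"method": "play_rows", "body": {"commands": [[[1,-0.005,0,0,0],[1,-0.01,0,0,0],[1,-0.01,0,0,0]]]}}

```text
clock: 32.28
tcp_pos: [0.4668, 0.0672, 0.0723]
orientation: [2.086, 2.349, -0.0]
contact_force: [1.0, 1.1, -5.6]
grip_width: 0.0108
gripper_force: 48.7
```

>>> {"method": "play_rows", "body": {"commands": [[[1,0,0,0.015,0],[1,0,0,0.025,0],[1,0,0,0.035,0],[1,0,0,0.035,0]]]}}

```text
clock: 32.62
tcp_pos: [0.4673, 0.0675, 0.0653]
orientation: [2.085, 2.349, 0.001]
contact_force: [0.8, 1.5, 1.3]
grip_width: 0.0107
gripper_force: 49.8
```

>>> {"method": "play_rows", "body": {"commands": [[[1,0,0,0.005,0],[1,0,0,0.01,0],[1,0,0,0.01,0]]]}}

```text
clock: 32.87
tcp_pos: [0.4672, 0.0678, 0.0634]
orientation: [2.085, 2.349, 0.001]
contact_force: [-0.1, 2.6, 2.8]
grip_width: 0.0108
gripper_force: 49.8
```

>>> {"method": "play_rows", "body": {"commands": [[[0.5,0,0,0,0],[0,0,0,0,0],[-0.4,0,0,-0.02,0],[-0.6,0,0,-0.15,0],[-1,0,0,-0.35,0],[-1,0,0,-0.5,0],[-1,0,0,-0.5,0],[-1,0,0,-0.5,0]]]}}

```text
clock: 33.53
tcp_pos: [0.4678, 0.0677, 0.165]
orientation: [2.085, 2.348, 0.006]
contact_force: [0.5, 0.3, -1.0]
grip_width: 0.0858
gripper_force: 0.0
```

```bash
python3 - <<'E'
from lib import *
p,q=lidfit()
T=tool(); print(T[:3,3])
# compare with the closed lid in w2 (same height nearly): project into common view
B=np.array([.473,.003]); a=np.radians(-83.2); ux=np.array([np.cos(a),np.sin(a)]); uy=np.array([-ux[1],ux[0]])
im=q["pixels"][:,:,::-1]
print("pred lid front corners",proj(q,[[*(B-.105*ux+s*.05*uy),.054] for s in(-1,1)]),"lip",proj(q,[[*(B-x*ux),.0545] for x in(.108,.113)]))
w2=cv2.imread("pics/w2.png")
cv2.imwrite("pics/w16.png",np.hstack([cv2.resize(w2[140:300,215:415],(400,320)),cv2.resize(im[80:340,180:440],(400,400))[:320]]) )
E
```

```text
side 0.65 [[351, 235], [359, 255], [357, 267], [367, 289], [411, 284], [383, 232]]
wrist 0.62 [[241, 183], [257, 416], [301, 422], [359, 417], [366, 320], [376, 287], [382, 183]]
[0.4661 0.0674 0.1629] [-0.2005 -0.4715  0.2268] [-0.0087  0.0183  0.0265] 0.08552792118255689 33.6333
[0.4657 0.0672 0.1622]
pred lid front corners [[237.8137 179.0783]
 [380.7566 178.9538]] lip [[309.3215 174.7933]
 [309.2986 167.5151]]
```

View pics/w16.png

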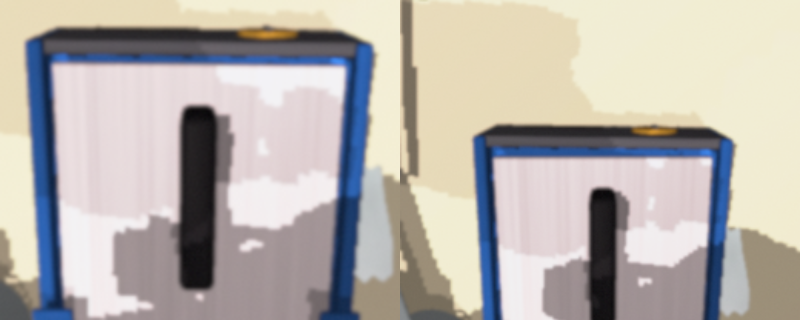

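```bash
python3 - <<'E'
from lib import *
T=plan(.475,-.11,.25,6.8); T=plan(.4835,-.2877,.25,15,T=T)
E
```

```text
yaw now 6.79 shift [-0.8856 -0.0596 -0.4383] turn -0.0001 n>= 5
yaw now 6.8 shift [-0.8873 -0.063   0.    ] turn -0.0911 n>= 5
```

>>> {"method": "play_rows", "body": {"commands": [[[-0.41,0,0,-0.2,0],[-0.41,-0.15,0,-0.4,0],[-0.41,-0.35,-0.02,-0.44,0],[-0.41,-0.55,-0.04,-0.44,0],[-0.41,-0.72,-0.06,-0.44,0],[-0.41,-0.886,-0.06,-0.44,0],[-0.41,-0.886,-0.06,-0.44,0],[-0.41,-0.886,-0.06,-0.44,0]]]}}

```text
clock: 34.4
tcp_pos: [0.475, -0.1119, 0.2503]
orientation: [-2.091, -2.343, 0.003]
contact_force: [-0.1, -0.3, 0.0]
grip_width: 0.0599
gripper_force: 0.0
```

>>> {"method": "play_rows", "body": {"commands": [[[-0.41,-0.2,-0.02,0,-0.03],[-0.41,-0.4,-0.03,0,-0.06],[-0.41,-0.6,-0.05,0,-0.091],[-0.41,-0.75,-0.06,0,-0.091],[-0.41,-0.887,-0.063,0,-0.091],[-0.41,-0.887,-0.063,0,-0.091],[-0.41,-0.887,-0.063,0,-0.091],[-0.41,-0.887,-0.063,0,-0.091]]]}}

```text
clock: 35.07
tcp_pos: [0.4845, -0.2854, 0.2502]
orientation: [-1.909, -2.492, -0.0]
contact_force: [0.3, 0.9, -0.4]
grip_width: 0.0598
gripper_force: 0.0
```

```bash
python3 - <<'E'
from lib import *
plan(.4835,-.2877,.083,15); plan(.5366,-.2734,.083,15); print(get_obs()["grip_width"])
p=shot("side"); a,b,c,d=165,225,310,390
im=p["pixels"][a:b,c:d].astype(int); m=((im[...,0]>90)&(im[...,0]>2*im[...,1])).astype(np.uint8)
n,l,st,ce=cv2.connectedComponentsWithStats(m); print(st[1:],at_z(p,ce[1:]+(c,a),.111) if n>1 else "")
E
```

```text
yaw now 15.09 shift [-0.0114 -0.0065  0.836 ] turn 0.001 n>= 5
yaw now 15.09 shift [-0.0115  0.2684  0.8356] turn 0.001 n>= 5
0.05981885844103991
[[45  6 11 11 53]
 [52 12  1  1  1]
 [50 38  5  2  7]] [[ 0.4766 -0.2925  0.111 ]
 [ 0.471  -0.2849  0.111 ]
 [ 0.4908 -0.1398  0.111 ]]
```

>>> {"method": "play_rows", "body": {"commands": [[[-0.41,-0.011,-0.007,0.15,0],[-0.41,-0.011,-0.007,0.3,0],[-0.41,-0.011,-0.007,0.45,0],[-0.41,-0.011,-0.007,0.6,0],[-0.41,-0.011,-0.007,0.73,0],[-0.41,-0.011,-0.007,0.8,0],[-0.41,-0.011,-0.007,0.836,0],[-0.41,-0.011,-0.007,0.836,0]]]}}

```text
clock: 35.78
tcp_pos: [0.4831, -0.2878, 0.0826]
orientation: [-1.908, -2.492, 0.0]
contact_force: [-0.7, 0.3, 0.0]
grip_width: 0.0602
gripper_force: 0.0
```

>>> {"method": "play_rows", "body": {"commands": [[[-0.41,0,0.03,0,0],[-0.41,0,0.08,0,0],[-0.41,0,0.13,0,0],[-0.41,0,0.18,0,0],[-0.41,0,0.23,0,0],[-0.41,0,0.265,0,0],[-0.41,0,0.275,0,0],[-0.41,0,0.275,0,0],[-0.41,0,0.275,0,0],[-0.41,0,0.275,0,0]]]}}

```text
clock: 36.62
tcp_pos: [0.5359, -0.2761, 0.084]
orientation: [-1.914, -2.491, 0.001]
contact_force: [-0.1, 0.3, 0.1]
grip_width: 0.0601
gripper_force: 0.0
```

>>> {"method": "play_rows", "body": {"commands": [[[-0.41,0,0,-0.1,0],[-0.41,0,0,-0.25,0],[-0.41,0,-0.05,-0.45,0],[-0.41,0,-0.1,-0.65,0],[-0.41,0,-0.15,-0.8,0],[-0.41,0,-0.2,-0.9,0],[-0.41,0,-0.2,-0.9,0]]]}}

```text
clock: 37.2
tcp_pos: [0.4972, -0.2893, 0.2689]
orientation: [1.914, 2.483, 0.004]
contact_force: [1.1, -0.9, 0.3]
grip_width: 0.0604
gripper_force: 0.0
```

```bash
python3 - <<'E'
from lib import *
for nme,(a,b,c,d) in (("side",(165,225,310,390)),("top",(265,325,405,445))):
    p=shot(nme); im=p["pixels"][a:b,c:d].astype(int); m=((im[...,0]>90)&(im[...,0]>2*im[...,1])).astype(np.uint8)
    n,l,st,ce=cv2.connectedComponentsWithStats(m)
    if n>1: i=1+st[1:,4].argmax(); print(nme,st[i],at_z(p,ce[i]+(c,a),.111))
    rolls(p)
    for t in("water_bottle","soap_bottle"): print(t,[(round(e["score"],2),np.round(e["c"])) for e in find(p,t,1)])
    for e in find(p,"slide_lid",1): print("lid",round(e["score"],2),e["rect"],at_z(p,cv2.boxPoints(e["box"]),.054)[:,:2].round(3).tolist())
print(get_obs()["tcp_pos"],get_obs()["clock"],get_obs()["contact_force"])
E
```

```text
side [21 10  7  5 26] [[ 0.5459 -0.2889  0.111 ]]
water_bottle [(0.58, array([238., 263.]))]
soap_bottle [(0.93, array([236., 222.]))]
lid 0.65 [347.2, 230.2, 415.1, 294.2] [[0.538, -0.081], [0.424, -0.154], [0.416, 0.107], [0.512, 0.156]]
top [20 44  5  5 19] [[ 0.4685 -0.2568  0.111 ]]
roll 0.48 px [265. 246.] xy [0.6399 0.1571] axis 176.6 size 0.072 0.03 rgb [35. 35. 31.]
water_bottle [(0.92, array([286., 194.]))]
soap_bottle [(0.62, array([324., 189.]))]
lid 0.83 [284.6, 288.7, 365.5, 331.0] [[0.514, 0.113], [0.538, -0.097], [0.438, -0.107], [0.414, 0.1]]
[ 0.4979 -0.2859  0.2633] 37.7 [ 0.1012 -0.7498 -0.2817]
```

>>> {"method": "play_rows", "body": {"commands": [[[-0.41,0.2,0,0,0],[-0.41,0.4,0,0,0],[-0.41,0.6,0,0,0],[-0.41,0.8,0,0,0],[-0.41,0.8,0,0,0],[-0.41,0.8,0,0,0],[-0.41,0.8,0,0,0]]]}}

```text
clock: 38.28
tcp_pos: [0.4568, -0.1318, 0.2642]
orientation: [1.912, 2.492, 0.0]
contact_force: [0.2, -0.4, -0.4]
grip_width: 0.06
gripper_force: 0.0
```

```bash
python3 - <<'E'
from lib import *
P=[]
for nme,(a,b,c,d) in (("side",(165,215,310,390)),("top",(265,305,405,445))):
    p=shot(nme); im=p["pixels"][a:b,c:d].astype(int); m=((im[...,0]>90)&(im[...,0]>2*im[...,1])).astype(np.uint8)
    n,l,st,ce=cv2.connectedComponentsWithStats(m)
    if n>1: i=1+st[1:,4].argmax(); print(nme,st[i],at_z(p,ce[i]+(c,a),.111))
E
```

```text
side [20 10 12 11 69] [[ 0.5418 -0.2732  0.111 ]]
top [24 10  8 12 74] [[ 0.5447 -0.2718  0.111 ]]
```

The knob is back at its first ON position, and the lid's corners match the closed lid within 2 mm.

```bash
python3 -c "
from bench import r
print(r.hand_in())"
```

```text
the job is handed in; nothing more can be done
None
```

The job is handed in after 38 s of the 208 s: the isolator was switched off first, the orange and cream rolls lie flat in the magazine (no blue roll was seen), the lid is home behind the lip, the isolator is on again, and both bottles still stand; no verdict was shown.

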